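Find the heavy side of a cast disc and hold it down

ROBOT

A 7-joint arm with a two-finger parallel gripper is mounted at the origin on a cart in front of the work surface, level with it; the furniture and walls round the work are solid. World frame = base frame: x ahead of the robot, y to its left, z up, the work surface at z = 0. Lengths are in m, angles in degrees, forces in N, time in s.
With the tool pointing down it reaches from about 0.4 to 0.75 m from the base axis. Payload 19.5 kg.
Tool frame: the origin (TCP) lies between the finger pads; the fingertips stand robot.tip_reach ahead of it and the grasp point (between the pads) lies 11 mm behind it (robot.tip_reach is the distance from the TCP to the fingertips, in m); z points along the fingers, y is the line along which they close (so a half turn about z gives the same grasp; the last joint's range is limited). The gripper opens to 85 mm and grips with 20 to 120 N. Pads are 22 mm wide; open, the fingers measure 114 mm over their backs; the gripper's body (76 mm by 85 mm) begins 54 mm behind the grasp point. The pads swing forward as they close: fully open they stand 13 mm farther back than shut.
Start: joints at [-66.847, 40.479, -1.581, 85.061, 1.261, 54.483, -4.326], TCP at [0.248, 0.519, 0.239] pointing down, gripper open.
Joint ranges: [-155.06, 155.06], [-18.47, 123.98], [-90, 86.84], [0, 140.48], [-83.41, 263.41], [0, 116], [-161.91, 161.91]. Speed limits (degrees/s): [108.29, 108.29, 147.25, 147.25, 172.46, 172.46, 172.46].

INTERFACE

Orientations are given as a 3x3 rotation matrix whose columns are the frame's x, y, z axes.
In Python, from station import robot gives the robot as it stands.
- The arm moves only by the tool play_rows, never from a script. Its argument "rows" is a list of rows, each a list of 3 entries, a list of its own where there are three numbers: the shift along the world's x, y, z in mm, then the turn, a rotation vector about the world's x, y, z in degrees, then the closure, from -1 (fully open) to 1 (shut), so that 0 is half open. A call has 1 to 12 rows; each row is the pose to reach, as a shift and turn from the pose commanded when the call began; what a row does not reach only later rows make up. A row lasts 1/12 s, in which the tool goes at most 41.7 mm and 7.16 degrees, less where a joint would pass 70% of its speed; a pose out of reach is approached as far as the arm can. A call with a gripper value outside its range is refused whole. The fingers move at their own pace and stop on an object; "newtons" is the grip in N (left out, the last holds). Time passes only in rows, so rows that repeat a pose let the fingers close. It gives the time, the measured TCP pose, the force, the opening and the grip force at its end, in the units of the state.
- robot.observe(): the state, without advancing time (a new reading comes with each control period).
- robot.get_image(name): name is "scene" or "top"; returns a dict with "img" (420x560x3 uint8, red, green, blue), "z_map" (420x560 float32, m along the optical axis (not along the pixel's ray), 0 where there is no reading), "vertical_fov" (degrees; the focal length in pixels is half the picture's height over the tangent of half this angle, whatever the lens; pixels are square), "cx", "cy" (the principal point, pixels), "xyz" and "orientation" of the camera in the world. Camera axes: x right, y down, z forward; pixel columns grow to the right and rows downward; lengths in m; the calibration is good to about 2 mm. A picture is of the moment at which its call begins.
- robot.close_job(): hands the job in; it is judged then, once.
The state is a dict: "t": time; "q": joint angles; "joint_velocities": joint speeds; "effort": joint torques, N m; "tool_pos": TCP position; "ee_rot": TCP orientation; "ft_force": force on the tool from outside, world axes, zero at the start; "moment": the same for the moment, N m; "gripper_width": finger opening in m; "grasp_force": force on a finger pad.
Only numpy, scipy, OpenCV 4.12 (cv2) and the standard library are available. Lean on these libraries where they do the work, as an engineer would, in place of code of your own. Each camera call takes 0.05 s, during which the arm holds its last target. There are 200 camera calls.

TASK

The red cast disc on the tilted balancing stand has a heavy slug hidden somewhere inside it. Grip the disc by its black knob and turn it at least a quarter turn away from where it stood, to feel which side is heavy; then turn that heavy side straight down (to the lowest point of the sloping disc) and finish with the knob still gripped, holding it there. Leave the cup, the tin and the torch where they are.

Things in the scene. Friction and masses are not known exactly. Their poses are not given: they have to be found in the camera images.
- balance_stand: grey balancing stand, fixed; base plate 170 x 130 x 12 mm, origin at the centre of its underside. Its spindle leans 35 degrees from the vertical toward the stand's own -x side, which roughly faces the robot: it points along (-0.574, 0, 0.819) in the stand's frame, through (0, 0, 0.075). So the disc's lowest point is on the stand's -x side
- rotor (a joint): angle of the red disc, rad, right-handed about the spindle pointing away from the bench; at 0 the white dot points straight uphill; no stops. The bearing drags with 0.17 N m either way (compare both directions of turning), so the disc stays where it is left; the slug adds up to 0.13 N m toward its lowest position, most when level with the axis, none at bottom or top
- knob (a point): middle of the round black knob, on the spindle axis, where to grip: knob 42 mm in diameter, 32 mm long along the spindle, 14 mm clear of the disc's face on a neck of 28 mm. The disc is 150 mm in diameter, 34 mm thick, its face 30 mm below this point. The frame turns with the disc: z out along the spindle, x toward the white dot
- mark (a point): white dot, 9 mm, on the rim of the disc's face, 69.5 mm from the axis. It only shows how far the disc has turned; the slug lies at another angle, different each time, and stays there
- slug (a joint): play of the hidden slug in its pocket, m, along the disc's radius: 0.00002 outward under its own weight when it is straight down, 0 when level with the axis, -0.00002 when on top. Far below the noise of a reading, so of no use to look at: the weight must be felt through the knob
- cup_mix: clear mixing cup, 68 mm wide, 85 mm tall, origin at the centre of its underside; leave alone
- tin: small white and green tin, 67 mm wide, 68 mm tall, origin at the centre of its underside; leave alone
- torch: black torch lying on the bench, 127 mm long, 33 mm thick, origin under its centre; leave alone

How it is judged:
By the outcome, as a careful person would: the job done as asked, in the order asked, and still so for the second after the job is handed in, while the arm keeps its last pose, push and grip.
It also fails if it takes over 72 s, if anything falls off the work surface, if the arm or the gripper's body presses on something with over 40 N, if the wrist force passes 120 N, or if a joint passes its speed limit or range.

## Working session

There is one attempt and no reset: what is moved stays moved. The work goes in short steps, Python scripts to look and compute and a tool call to move; the robot and the scene stay as the last step left them, time stands still between calls to the robot, and variables do not carry over. Pictures are saved under pics/ and viewed, at most 10 in all, crops included, and the job is handed in when it is done.

Besides the shell and the picture viewer there is one more tool, called as a command line: name --argument value ..., lists and objects as JSON in quotes. play_rows: Moves the arm, as the interface text tells. Its arguments: {"type":"object","properties":{"rows":{"type":"array"},"newtons":{"type":"number"}},"required":["rows"]}

```bash
mkdir -p pics; cat > h.py <<'E'
import numpy as np, cv2
from station import robot
np.set_printoptions(precision=4,suppress=True)
def cam(n):
    d=robot.get_image(n); im=d["img"]; f=im.shape[0]/2/np.tan(np.radians(d["vertical_fov"])/2)
    z=d["z_map"]; v,u=np.mgrid[:im.shape[0],:im.shape[1]]
    P=np.stack([(u-d["cx"])/f*z,(v-d["cy"])/f*z,z],-1)@np.array(d["orientation"]).T+np.array(d["xyz"])
    return d,im,z,P,f
E
python3 - <<'E'
from h import *
for n in("scene","top"):
    d,im,z,P,f=cam(n); cv2.imwrite(f"pics/{n}0.png",im[...,::-1]); print(n,d["xyz"],f,d["cx"],d["cy"],np.array(d["orientation"]))
    i=im.astype(int); m=(i[...,0]>110)&(i[...,1]<70)&(i[...,2]<70); v,u=np.nonzero(m); print(m.sum(),u.min(),u.max(),v.min(),v.max(),np.median(P[m&(z>0)],0))
s=robot.observe(); print(s, robot.tip_reach)
E
```

```text
scene [-0.0274 -0.7075  0.9965] 482.00159938692195 282.782047118572 207.12110175092954 [[ 0.7424 -0.512   0.4321]
 [-0.6699 -0.5686  0.4774]
 [ 0.0012 -0.6439 -0.7651]]
5234 56 559 0 403 [ 0.5519 -0.4078  0.1165]
top [ 0.2592 -0.1332  0.9918] 391.74451848839954 278.0544546114292 210.29001259841715 [[-0.0399 -0.9716  0.2333]
 [-0.9992  0.039  -0.0084]
 [-0.0009 -0.2334 -0.9724]]
6045 0 544 28 367 [ 0.5635 -0.3473  0.1135]
{'t': 0.1, 'q': array([-66.847 ,  40.508 ,  -1.5826,  85.0804,   1.2593,  54.4818,
        -4.3237]), 'joint_velocities': array([ 0.0218, -0.0337,  0.025 , -0.1724,  0.0214,  0.0545,  0.0011]), 'effort': array([  0.0008, -88.4269,   1.2366, -23.6444,   0.0171,   0.0051,
        -0.0001]), 'tool_pos': array([0.2478, 0.5186, 0.2389]), 'ee_rot': array([[-0.9023,  0.4312, -0.0004],
       [ 0.4312,  0.9023, -0.0008],
       [-0.    , -0.0009, -1.    ]]), 'ft_force': array([ 0.1298, -0.1956,  0.056 ]), 'moment': array([ 0.0208, -0.0275, -0.0269]), 'grasp_force': 0.0, 'gripper_width': 0.08543720583781064} 0.008
```

View pics/scene0.png

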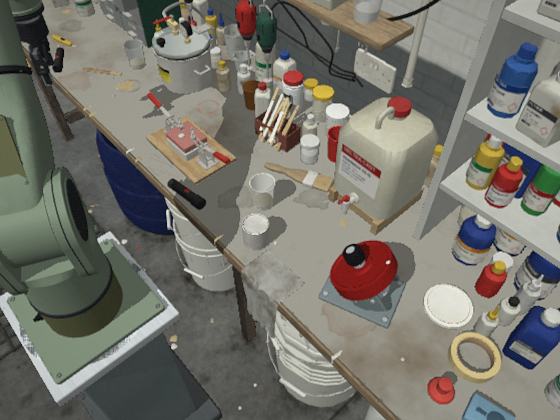

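View pics/top0.png

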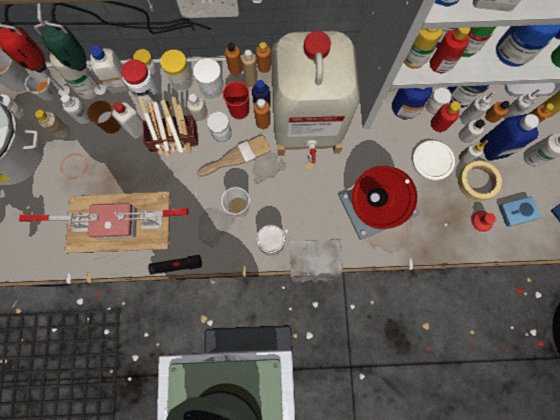

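The scene view shows the red disc at about (365,268) with its black knob at (355,253). In the top view the disc is at (385,197), the knob at (376,198), and the white dot at about (407,182). The cup, tin and torch are clear of it, to the left. Next I measure the axis and face.

```bash
python3 - <<'E'
from h import *
def ls(P,d): return
for n,b in(("top",(335,160,425,240)),("scene",(318,232,408,325))):
    d,im,z,P,f=cam(n); x0,y0,x1,y1=b
    c=im[y0:y1,x0:x1].astype(int); Q=P[y0:y1,x0:x1]; Z=z[y0:y1,x0:x1]
    red=(c[...,0]>90)&(c[...,1]<60)&(c[...,2]<60)&(Z>0)
    p=Q[red]
    # ransac plane with normal ~35deg from vertical
    rng=np.random.default_rng(0);best=None
    for k in range(800):
        a=p[rng.choice(len(p),3,False)]; nn=np.cross(a[1]-a[0],a[2]-a[0]); nn/=np.linalg.norm(nn)+1e-12; nn*=np.sign(nn[2])
        if abs(nn[2]-.819)>.08: continue
        i=abs((p-a[0])@nn)<.003
        if best is None or i.sum()>best.sum(): best=i
    q=p[best]; ce=q.mean(0); nn=np.linalg.svd(q-ce)[2][2]; nn*=np.sign(nn[2])
    print(n,red.sum(),best.sum(),"normal",nn,"az",np.degrees(np.arctan2(nn[1],nn[0])),ce)
    blk=(c.max(-1)<55)&(Z>0)&((Q-ce)@nn>.012)&((Q-ce)@nn<.06)&(np.linalg.norm(Q-ce,axis=-1)<.1)
    k=Q[blk]; h=(k-ce)@nn; top=k[h>np.percentile(h,90)-.005]
    print("knob n",len(k),"h pct",np.percentile(h,[5,50,90,98]),"cap centre",(top.min(0)+top.max(0))/2,top.mean(0))
    w=(c.min(-1)>130)&(abs((Q-ce)@nn)<.012)&(np.linalg.norm(Q-ce,axis=-1)<.1)
    print("white",w.sum(),Q[w].mean(0) if w.any() else None)
    hh=(Q-ce)@nn
    # face rim circle: fit ellipse in-plane from hull of inliers
    ex=np.cross([0,1,0],nn); ex/=np.linalg.norm(ex); ey=np.cross(nn,ex)
    uv=np.c_[(q-ce)@ex,(q-ce)@ey].astype(np.float32)
    cc,r=cv2.minEnclosingCircle(uv); print("disc centre",ce+cc[0]*ex+cc[1]*ey,"r",r)
    gr=(abs(Q[...,2]-.012)<.004)&(c.max(-1)-c.min(-1)<40); 
    g=Q[gr][:,:2].astype(np.float32); print("plate",cv2.minAreaRect(g))
    cv2.imwrite(f"pics/{n}1.png",cv2.resize(im[y0:y1,x0:x1,::-1],None,fx=6,fy=6,interpolation=2))
E
```

```text
top 2604 2009 normal [-0.2094  0.5385  0.8162] az 111.24528634130381 [ 0.4917 -0.3914  0.1046]
knob n 228 h pct [0.0303 0.0471 0.0496 0.0506] cap centre [ 0.485  -0.3611  0.142 ] [ 0.4837 -0.3618  0.1418]
white 13 [ 0.5196 -0.4344  0.1434]
disc centre [ 0.4939 -0.3861  0.1017] r 0.07524339109659195
plate ((0.5066373348236084, -0.4168868064880371), (0.13466934859752655, 0.3003098666667938), 22.974842071533203)
scene 2449 1587 normal [-0.2059  0.5402  0.8159] az 110.85932312139691 [ 0.4839 -0.3984  0.1075]
knob n 299 h pct [0.0214 0.0412 0.0485 0.0499] cap centre [ 0.4816 -0.3634  0.1417] [ 0.4801 -0.3655  0.1428]
white 24 [ 0.4997 -0.4115  0.1271]
disc centre [ 0.4912 -0.3875  0.1021] r 0.07627701759338379
plate ((0.5491663217544556, -0.38416996598243713), (0.24110788106918335, 0.16943572461605072), 20.544696807861328)
```

View pics/top1.png

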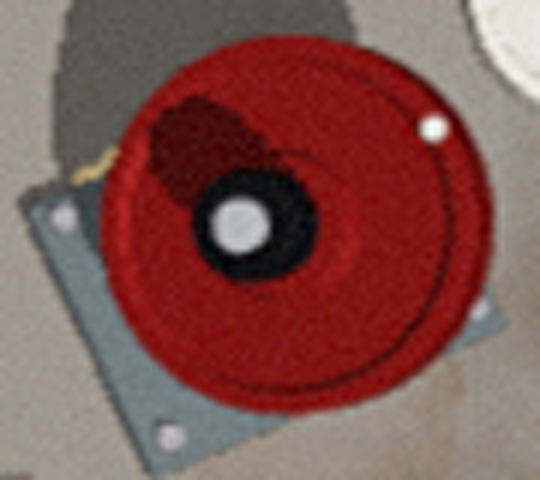

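Knob centre is at about (0.4865, -0.371, 0.1275) and the axis n is (-0.207, 0.539, 0.816). The normal matches a 35° tilt and the radius of 75 mm matches the drawing. The dot is at about +7°. Now I approach.

play_rows --rows '[[[33,-22,8],[0,0,-4],-1],[[66,-44,15],[0,0,-8],-1],[[100,-66,22],[0,0,-12],-1],[[133,-88,30],[0,0,-16],-1],[[159,-118,37],[0,0,-20],-1],[[185,-149,45],[0,0,-24],-1],[[211,-180,52],[0,0,-28],-1],[[237,-210,60],[0,0,-32],-1],[[253,-246,67],[0,0,-36],-1],[[270,-283,75],[0,0,-40],-1],[[286,-320,82],[0,0,-44],-1],[[303,-356,90],[0,0,-48],-1]]'

```text
t: 1.2
tool_pos: [0.5512, 0.1607, 0.3296]
ee_rot: [[-0.28, 0.96, -0.0], [0.96, 0.28, -0.0], [0.0, -0.0, -1.0]]
ft_force: [0.5, 1.0, -0.4]
gripper_width: 0.0854
grasp_force: 0.0
```

```bash
python3 - <<'E'
from h import *
from scipy.spatial.transform import Rotation as R
s=robot.observe(); print(s['t'],s['q'],s['tool_pos'],s['ee_rot'])
n=np.array([-.207,.539,.816]);n/=np.linalg.norm(n)
Rt=R.from_rotvec(np.radians(35.3)*np.array([-.934,-.359,0]))*R.from_euler('z',-53,degrees=True)*R.from_matrix(s['ee_rot'])
print((Rt*R.from_matrix(s['ee_rot']).inv()).as_rotvec(degrees=True), Rt.as_matrix()[:,2],-n)
print((np.array([.466,-.3176,.208])-s['tool_pos'])*1000)
E
```

```text
1.2 [-24.3886  36.0167  10.1627  75.9539  -6.4009  68.6009   2.4639] [0.5512 0.1607 0.3296] [[-0.2799  0.96   -0.0003]
 [ 0.96    0.2799 -0.0001]
 [ 0.     -0.0003 -1.    ]]
[-24.7004 -26.9795 -51.2623] [ 0.2072 -0.5395 -0.8161] [ 0.2071 -0.5392 -0.8163]
[ -85.2272 -478.3467 -121.6008]
```

play_rows --rows '[[[-7,-37,-3],[-2,-2.3,-4.3],-1],[[-13,-73,-6],[-4.1,-4.5,-8.5],-1],[[-20,-110,-9],[-6.2,-6.8,-12.8],-1],[[-27,-147,-12],[-8.2,-9,-17.1],-1],[[-33,-183,-15],[-10.3,-11.2,-21.4],-1],[[-40,-220,-18],[-12.4,-13.5,-25.6],-1],[[-47,-257,-23],[-14.4,-15.7,-29.9],-1],[[-53,-293,-29],[-16.5,-18,-34.2],-1],[[-60,-330,-36],[-18.5,-20.2,-38.5],-1],[[-67,-367,-43],[-20.6,-22.5,-42.7],-1],[[-73,-403,-51],[-22.6,-24.7,-47],-1],[[-80,-440,-60],[-24.7,-27,-51.3],-1]]'

```text
t: 2.2
tool_pos: [0.4705, -0.2786, 0.2694]
ee_rot: [[0.634, 0.745, 0.208], [0.709, -0.452, -0.542], [-0.31, 0.491, -0.814]]
ft_force: [0.9, -0.4, -0.4]
gripper_width: 0.0854
grasp_force: 0.0
```

```bash
python3 - <<'E'
from h import *
s=robot.observe(); print(s['t'],s['q'],s['tool_pos'],s['ee_rot'],s['moment'])
print((np.array([.466,-.3176,.208])-s['tool_pos'])*1000)
print((np.array([.4888,-.3769,.1185])-s['tool_pos'])*1000)
for n in ("scene",):
    d,im,z,P,f=cam(n); cv2.imwrite("pics/s2.png",im[150:400,200:500,::-1].repeat(2,0).repeat(2,1))
E
```

```text
2.2 [-13.2346  37.9571  44.4443 117.5343   6.0897   8.9459 -23.7212] [ 0.4705 -0.2786  0.2694] [[ 0.634   0.7448  0.2081]
 [ 0.7087 -0.4519 -0.5418]
 [-0.3095  0.491  -0.8143]] [0.5591 0.1347 0.074 ]
[ -4.5241 -39.042  -61.4119]
[  18.2759  -98.342  -150.9119]
```

View pics/s2.png

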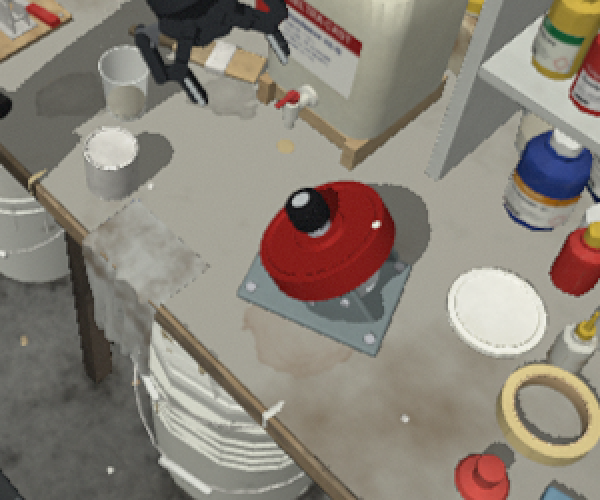

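The disc and knob are unobstructed, with the gripper above and behind them at crop (220,50). I continue to the pregrasp pose and watch joint 6.

play_rows --rows '[[[-3,-13,-20],[0,0,0],-1],[[-4,-26,-40],[0,0,0],-1],[[-5,-39,-61],[0,0,0],-1],[[-5,-39,-61],[0,0,0],-1]]'

```text
t: 2.58
tool_pos: [0.4693, -0.3177, 0.2108]
ee_rot: [[0.632, 0.75, 0.194], [0.708, -0.459, -0.537], [-0.314, 0.477, -0.821]]
ft_force: [0.6, -0.5, 1.3]
gripper_width: 0.0853
grasp_force: 0.0
```

```bash
python3 - <<'E'
from h import *
s=robot.observe(); print(s['t'],s['q'],s['tool_pos'],s['ee_rot'],s['moment'],s['ft_force'])
print((np.array([.4888,-.3769,.1185])-s['tool_pos'])*1000)
E
```

```text
2.5833 [ -4.3266  44.2044  38.8692 118.7431   3.6558   0.0833 -20.3777] [ 0.4693 -0.3177  0.2108] [[ 0.6324  0.75    0.1938]
 [ 0.7083 -0.4585 -0.5368]
 [-0.3137  0.4767 -0.8212]] [0.4776 0.1829 0.0253] [ 0.5845 -0.4535  1.3482]
[ 19.4782 -59.1966 -92.3118]
```

Joint 6 sits at its lower stop, with the tool in line with the forearm. I back off a little and turn about the tool axis so that joint 5 swings away.

play_rows --rows '[[[-2,5,8],[1.4,-3.8,-5.7],-1],[[-4,11,16],[2.9,-7.5,-11.4],-1],[[-4,11,16],[4.3,-11.3,-17.1],-1],[[-4,11,16],[5.8,-15.1,-22.8],-1],[[-4,11,16],[7.2,-18.9,-28.6],-1],[[-4,11,16],[8.7,-22.6,-34.3],-1]]'

```text
t: 3.08
tool_pos: [0.4668, -0.3046, 0.2298]
ee_rot: [[0.97, 0.129, 0.204], [0.221, -0.817, -0.532], [0.098, 0.562, -0.822]]
ft_force: [-0.3, 0.5, 0.5]
gripper_width: 0.0852
grasp_force: 0.0
```

```bash
cat > st.py <<'E'
from h import *
s=robot.observe(); print(s['t'],s['q'],s['tool_pos'],s['ee_rot'][:,2],'y',s['ee_rot'][:,1]); print(s['moment'],s['ft_force'],s['effort'])
print((np.array([.4888,-.3769,.1185])-s['tool_pos'])*1000)
E
python3 st.py
```

```text
3.0833 [ -7.0094  41.9588  41.0746 119.2181 -17.3614   2.148  -41.5402] [ 0.4668 -0.3046  0.2298] [ 0.2041 -0.5322 -0.8217] y [ 0.1293 -0.8173  0.5615]
[0.5684 0.2624 0.0537] [-0.3004  0.4906  0.4974] [ -0.2504 -70.7337  14.3757 -13.4078   2.4017  -2.4424   2.3359]
[  21.9943  -72.2567 -111.2534]
```

play_rows --rows '[[[0,0,0],[-1.4,3.8,5.7],-1],[[0,0,0],[-2.9,7.5,11.4],-1],[[0,0,0],[-4.3,11.3,17.1],-1],[[0,0,0],[-5.8,15.1,22.8],-1],[[0,0,0],[-7.2,18.9,28.6],-1],[[0,0,0],[-8.7,22.6,34.3],-1],[[0,0,0],[-10.1,26.4,40.0],-1],[[0,0,0],[-11.6,30.2,45.7],-1],[[0,0,0],[-13.0,34.0,51.4],-1],[[0,0,0],[-14.5,37.7,57.1],-1],[[0,0,0],[-15.9,41.5,62.8],-1],[[0,0,0],[-17.4,45.3,68.5],-1]]'

```text
t: 4.08
tool_pos: [0.4668, -0.3048, 0.2298]
ee_rot: [[-0.035, 0.979, 0.199], [0.827, 0.14, -0.544], [-0.56, 0.145, -0.815]]
ft_force: [-0.7, 0.0, -1.0]
gripper_width: 0.0851
grasp_force: 0.0
```

play_rows --rows '[[[0,0,0],[-1.4,3.8,5.7],-1],[[0,0,0],[-2.9,7.5,11.4],-1],[[0,0,0],[-4.3,11.3,17.1],-1],[[0,0,0],[-5.8,15.1,22.8],-1],[[0,0,0],[-7.2,18.9,28.6],-1],[[0,0,0],[-8.7,22.6,34.3],-1],[[0,0,0],[-10.1,26.4,40.0],-1],[[0,0,0],[-11.6,30.2,45.7],-1],[[0,0,0],[-13.0,34.0,51.4],-1],[[0,0,0],[-14.5,37.7,57.1],-1],[[0,0,0],[-15.9,41.5,62.8],-1],[[0,0,0],[-17.4,45.3,68.5],-1]]'

```text
t: 5.08
tool_pos: [0.4668, -0.3048, 0.2298]
ee_rot: [[-0.975, 0.069, 0.211], [-0.059, 0.835, -0.548], [-0.214, -0.546, -0.81]]
ft_force: [0.3, 1.1, 0.3]
gripper_width: 0.0856
grasp_force: 0.0
```

```bash
python3 st.py
```

```text
5.0833 [ -7.2294  42.0454  40.5556 120.1895  67.8529   0.7725  41.3469] [ 0.4668 -0.3048  0.2298] [ 0.2111 -0.5476 -0.8097] y [ 0.0693  0.8347 -0.5464]
[ 0.5005  0.1798 -0.0003] [0.287  1.0859 0.3173] [  0.5709 -70.7473  13.3627 -13.1432  -3.0746   1.6826  -1.7213]
[  22.0092  -72.0805 -111.3123]
```

play_rows --rows '[[[0,0,0],[-1.4,3.8,5.7],-1],[[0,0,0],[-2.9,7.5,11.4],-1],[[0,0,0],[-4.3,11.3,17.1],-1],[[0,0,0],[-5.8,15.1,22.8],-1],[[0,0,0],[-7.2,18.9,28.6],-1],[[0,0,0],[-8.7,22.6,34.3],-1],[[2,-5,-8],[-10.1,26.4,40.0],-1],[[4,-11,-16],[-11.6,30.2,45.7],-1],[[6,-16,-24],[-11.6,30.2,45.7],-1],[[8,-22,-33],[-11.6,30.2,45.7],-1],[[10,-27,-41],[-11.6,30.2,45.7],-1],[[12,-32,-49],[-11.6,30.2,45.7],-1]]'

```text
t: 6.08
tool_pos: [0.4789, -0.3372, 0.1805]
ee_rot: [[-0.606, -0.765, 0.218], [-0.728, 0.421, -0.541], [0.322, -0.487, -0.812]]
ft_force: [-0.1, -0.6, -0.8]
gripper_width: 0.0854
grasp_force: 0.0
```

```bash
python3 st.py
```

```text
6.0833 [  9.0664  43.8351  17.4664 118.6008 111.632   15.1649  55.4566] [ 0.4789 -0.3372  0.1805] [ 0.2183 -0.5413 -0.812 ] y [-0.7653  0.4214 -0.4866]
[0.531  0.2578 0.0125] [-0.1368 -0.5781 -0.7734] [ -3.7242 -80.3355  10.4707 -10.6196  -0.7119   1.8892   0.7815]
[  9.8973 -39.6841 -62.013 ]
```

play_rows --rows '[[[0,-5,-8],[0,0,0],-1],[[1,-10,-16],[0,0,0],-1],[[3,-15,-24],[0,0,0],-1],[[4,-20,-32],[0,0,0],-1],[[6,-25,-40],[0,0,0],-1],[[7,-30,-48],[0,0,0],-1],[[9,-35,-55],[0,0,0],-1],[[10,-40,-62],[0,0,0],-1],[[10,-40,-62],[0,0,0],-1]]'

```text
t: 6.83
tool_pos: [0.4881, -0.3781, 0.1169]
ee_rot: [[-0.606, -0.766, 0.216], [-0.727, 0.423, -0.541], [0.323, -0.485, -0.813]]
ft_force: [0.5, 0.0, -0.5]
gripper_width: 0.0853
grasp_force: 0.0
```

```bash
python3 st.py; python3 - <<'E'
from h import *
d,im,z,P,f=cam("scene"); a=cv2.resize(im[220:330,310:420,::-1],(400,400)); d,im,z,P,f=cam("top"); b=cv2.resize(im[140:250,330:440,::-1],(400,400)); cv2.imwrite("pics/g.png",np.hstack([a,b]))
E
```

```text
6.8333 [ 19.0381  51.1549   7.4789 115.4169 122.0126  22.4735  48.1876] [ 0.4881 -0.3781  0.1169] [ 0.2155 -0.5412 -0.8128] y [-0.7658  0.4227 -0.4846]
[0.5426 0.2552 0.0228] [ 0.509   0.0409 -0.5176] [  0.214  -85.6797   5.4936  -9.4765   0.8437   3.0117  -0.3081]
[0.7342 1.2056 1.5617]
```

View pics/g.png

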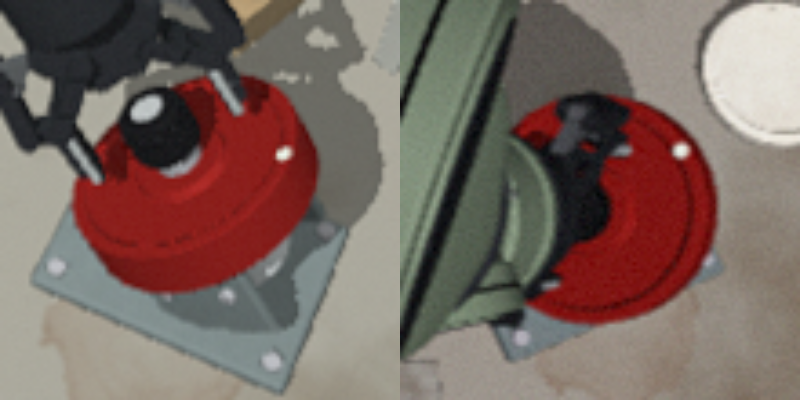

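The fingers flank the knob: the tips are at (95,175) and (235,105) and the knob is at (165,130). I close.

play_rows --rows '[[[0,0,0],[0,0,0],1],[[0,0,0],[0,0,0],1],[[0,0,0],[0,0,0],1],[[0,0,0],[0,0,0],1],[[0,0,0],[0,0,0],1],[[0,0,0],[0,0,0],1],[[0,0,0],[0,0,0],1],[[0,0,0],[0,0,0],1]]' --newtons 80

```text
t: 7.6
tool_pos: [0.4876, -0.3762, 0.1182]
ee_rot: [[-0.605, -0.766, 0.216], [-0.728, 0.423, -0.54], [0.322, -0.484, -0.814]]
ft_force: [-10.8, 11.0, 11.9]
gripper_width: 0.0405
grasp_force: 78.5
```

```bash
cat > rd.py <<'E'
from h import *
n=np.array([-.207,.539,.816]);n/=np.linalg.norm(n)
s=robot.observe(); R=s['ee_rot']; u=np.array([0,0,1.])-n*n[2];u/=np.linalg.norm(u); w=np.cross(n,u)
y=R[:,1]; a=np.degrees(np.arctan2(y@w,y@u))
nt=-R[:,2]
K=np.array([.4865,-.371,.1275])
print("t%.2f yang %.2f Mn %.4f Mtool %.4f q7eff %.4f q5eff %.3f"%(s['t'],a,s['moment']@n,s['moment']@nt,s['effort'][6],s['effort'][4]),'q',s['q'],'M',s['moment'],'F',s['ft_force'],'w',s['gripper_width'],s['grasp_force'],'pos',s['tool_pos'],'qd7',s['joint_velocities'][6])
E
python3 rd.py
```

```text
t7.60 yang -145.68 Mn 0.0217 Mtool 0.0116 q7eff -0.0451 q5eff 1.079 q [ 18.8812  50.941    7.5141 115.6177 121.9037  22.3751  48.2285] M [ 1.4816  1.8344 -0.8093] F [-10.8069  10.9514  11.9369] w 0.04053549118630002 78.46183776855469 pos [ 0.4876 -0.3762  0.1182] qd7 -0.11525271157478131
```

play_rows --rows '[[[-0.5,1,1],[0,0,0],1],[[-1,2,2],[0,0,0],1],[[-1,2,2],[0,0,0],1],[[-1,2,2],[0,0,0],1]]'

```text
t: 7.93
tool_pos: [0.4874, -0.376, 0.1186]
ee_rot: [[-0.605, -0.766, 0.215], [-0.727, 0.423, -0.541], [0.324, -0.484, -0.813]]
ft_force: [19.8, -30.4, -49.3]
gripper_width: 0.0402
grasp_force: 95.7
```

```bash
python3 rd.py
```

```text
t7.93 yang -145.68 Mn -0.1018 Mtool -0.1141 q7eff -0.0075 q5eff -0.272 q [ 18.7554  50.9177   7.6132 115.6726 121.8111  22.4145  48.2234] M [ 1.2312 -0.4368  0.4761] F [ 19.7568 -30.3973 -49.3161] w 0.040223136819759635 95.68019986152649 pos [ 0.4874 -0.376   0.1186] qd7 0.026645160347699457
```

play_rows --rows '[[[0.4,-0.8,-0.8],[0,0,0],1],[[0.7,-1.4,-1.5],[0,0,0],1],[[0.7,-1.4,-1.5],[0,0,0],1]]'

```text
t: 8.18
tool_pos: [0.4876, -0.3761, 0.1184]
ee_rot: [[-0.605, -0.766, 0.216], [-0.728, 0.423, -0.54], [0.323, -0.484, -0.813]]
ft_force: [-3.1, -0.7, -5.4]
gripper_width: 0.0399
grasp_force: 103.1
```

```bash
python3 rd.py
```

```text
t8.18 yang -145.68 Mn 0.0380 Mtool 0.0273 q7eff -0.0569 q5eff 0.767 q [ 18.8532  50.9264   7.5186 115.6464 121.891   22.4123  48.2125] M [ 1.5116  1.3647 -0.4714] F [-3.0621 -0.715  -5.4425] w 0.03985975312202472 103.10682892799377 pos [ 0.4876 -0.3761  0.1184] qd7 -0.011024362596455936
```

play_rows --rows '[[[0,0,0],[-1,2.7,4.1],1],[[0,0,0],[-2.1,5.4,8.2],1],[[0,0,0],[-3.1,8.1,12.2],1],[[0,0,0],[-4.1,10.8,16.3],1],[[0,0,0],[-5.2,13.5,20.4],1],[[0,0,0],[-6.2,16.2,24.5],1]]'

```text
t: 8.68
tool_pos: [0.4887, -0.3763, 0.1188]
ee_rot: [[-0.135, -0.966, 0.218], [-0.844, -0.003, -0.536], [0.519, -0.257, -0.816]]
ft_force: [7.2, -3.6, -7.1]
gripper_width: 0.04
grasp_force: 102.0
```

```bash
python3 rd.py
```

```text
t8.68 yang -115.41 Mn -0.0901 Mtool -0.1009 q7eff -1.8975 q5eff -1.528 q [ 14.7325  51.7701  15.4349 115.5435 132.3737  17.213   66.6774] M [ 0.9835 -0.0209  0.1529] F [ 7.1675 -3.5509 -7.0741] w 0.04003106012509561 102.02188968658447 pos [ 0.4887 -0.3763  0.1188] qd7 34.36520074078573
```

play_rows --rows '[[[0,0,0],[-1,2.7,4.1],1],[[0,0,0],[-2.1,5.4,8.2],1],[[0,0,0],[-3.1,8.1,12.2],1],[[0,0,0],[-4.1,10.8,16.3],1],[[0,0,0],[-5.2,13.5,20.4],1],[[0,0,0],[-6.2,16.2,24.5],1]]'

```text
t: 9.18
tool_pos: [0.4899, -0.376, 0.1189]
ee_rot: [[0.368, -0.904, 0.217], [-0.732, -0.426, -0.532], [0.574, 0.037, -0.818]]
ft_force: [14.1, -1.9, -10.0]
gripper_width: 0.04
grasp_force: 101.7
```

```bash
python3 rd.py
```

```text
t9.18 yang -85.36 Mn -0.0765 Mtool -0.0770 q7eff -1.6907 q5eff -2.265 q [ 11.6061  52.7617  21.5213 115.2918 145.2714  13.6038  82.7517] M [ 1.0888 -1.2074  0.98  ] F [ 14.0818  -1.9038 -10.0201] w 0.04001282820481588 101.71964764595032 pos [ 0.4899 -0.376   0.1189] qd7 31.126782346402393
```

play_rows --rows '[[[0.2,0,-0.2],[-1,2.7,4.1],1],[[0.5,0,-0.4],[-2.1,5.4,8.2],1],[[0.5,0,-0.4],[-3.1,8.1,12.2],1],[[0.5,0,-0.4],[-4.1,10.8,16.3],1],[[0.5,0,-0.4],[-5.2,13.5,20.4],1],[[0.5,0,-0.4],[-6.2,16.2,24.5],1]]'

```text
t: 9.68
tool_pos: [0.4909, -0.3752, 0.1186]
ee_rot: [[0.772, -0.598, 0.214], [-0.423, -0.736, -0.529], [0.474, 0.318, -0.821]]
ft_force: [10.9, 6.9, -2.0]
gripper_width: 0.0402
grasp_force: 102.7
```

```bash
python3 rd.py
```

```text
t9.68 yang -55.31 Mn -0.2039 Mtool -0.1966 q7eff -1.5771 q5eff -2.484 q [  9.2199  53.7479  26.102  114.962  159.2051  11.347   97.9082] M [ 2.0891 -1.4972  1.2692] F [10.8725  6.9425 -2.0403] w 0.04023853895472848 102.73063659667969 pos [ 0.4909 -0.3752  0.1186] qd7 29.99596064719502
```

play_rows --rows '[[[0,0,0],[-1,2.7,4.1],1],[[0,0,0],[-2.1,5.4,8.2],1],[[0,0,0],[-3.1,8.1,12.2],1],[[0,0,0],[-4.1,10.8,16.3],1],[[0,0,0],[-5.2,13.5,20.4],1],[[0,0,0],[-6.2,16.2,24.5],1]]'

```text
t: 10.18
tool_pos: [0.4913, -0.3742, 0.118]
ee_rot: [[0.969, -0.13, 0.209], [-0.0, -0.849, -0.528], [0.246, 0.512, -0.823]]
ft_force: [12.0, 14.5, -4.6]
gripper_width: 0.04
grasp_force: 102.6
```

```bash
python3 rd.py
```

```text
t10.18 yang -25.22 Mn -0.2208 Mtool -0.1986 q7eff -1.4823 q5eff -2.763 q [  7.2842  54.7043  29.7418 114.725  173.5488  10.1926 112.7534] M [ 3.7034 -1.5218  1.6742] F [11.9695 14.4568 -4.6089] w 0.03997071845271579 102.64153718948364 pos [ 0.4913 -0.3742  0.118 ] qd7 29.481732687436434
```

play_rows --rows '[[[0,0,0],[-1,2.7,4.1],1],[[0,0,0],[-2.1,5.4,8.2],1],[[0,0,0],[-3.1,8.1,12.2],1],[[0,0,0],[-4.1,10.8,16.3],1],[[0,0,0],[-5.2,13.5,20.4],1],[[0,0,0],[-6.2,16.2,24.5],1]]'

```text
t: 10.68
tool_pos: [0.491, -0.3732, 0.1173]
ee_rot: [[0.905, 0.373, 0.203], [0.422, -0.736, -0.529], [-0.048, 0.565, -0.824]]
ft_force: [9.1, 22.2, -4.1]
gripper_width: 0.0397
grasp_force: 102.9
```

```bash
python3 rd.py
```

```text
t10.68 yang 4.85 Mn -0.3824 Mtool -0.3430 q7eff -1.4144 q5eff -3.018 q [  5.5003  55.7265  33.0688 114.6445 187.9663   9.9728 127.4819] M [ 5.3506 -0.8186  1.4297] F [ 9.1434 22.1617 -4.1101] w 0.039693492641221566 102.91684627532959 pos [ 0.491  -0.3732  0.1173] qd7 29.39601899491472
```

The tool isn't concentric with the spindle, so side load builds up as it turns. I fit the true axis from the recorded poses.

```bash
cat > fit.py <<'E'
from h import *
from scipy.spatial.transform import Rotation as R
P=np.array([[.4876,-.3761,.1184],[.4887,-.3763,.1188],[.4899,-.3760,.1189],[.4909,-.3752,.1186],[.4913,-.3742,.1180],[.491,-.3732,.1173]])
Rs=[[[-0.605,-0.766,0.216],[-0.728,0.423,-0.54],[0.323,-0.484,-0.813]],[[-0.135,-0.966,0.218],[-0.844,-0.003,-0.536],[0.519,-0.257,-0.816]],[[0.368,-0.904,0.217],[-0.732,-0.426,-0.532],[0.574,0.037,-0.818]],[[0.772,-0.598,0.214],[-0.423,-0.736,-0.529],[0.474,0.318,-0.821]],[[0.969,-0.13,0.209],[0,-0.849,-0.528],[0.246,0.512,-0.823]],[[0.905,0.373,0.203],[0.422,-0.736,-0.529],[-0.048,0.565,-0.824]]]
Rs=[R.from_matrix(r) for r in Rs]
for r in Rs[1:]:
    v=(r*Rs[0].inv()).as_rotvec(degrees=True); print(np.linalg.norm(v),v/np.linalg.norm(v))
A=np.vstack([np.hstack([np.eye(3),r.as_matrix()[:,:2]]) for r in Rs]); x,res,_,_=np.linalg.lstsq(A,P.ravel(),rcond=None)
print("C",x[:3],"e tool mm",x[3:]*1e3,"res mm",(A@x-P.ravel()).reshape(-1,3)*1e3)
s=robot.observe(); print("now pos",s['tool_pos']); print("C-tcp mm",(x[:3]-s['tool_pos'])*1e3)
E
python3 fit.py
```

```text
30.284885647435672 [-0.2087  0.5354  0.8184]
60.339853163327874 [-0.2087  0.5362  0.8179]
90.38040266824342 [-0.2084  0.5361  0.818 ]
120.47683988262675 [-0.2082  0.5364  0.8179]
150.51981291373758 [-0.2076  0.5364  0.8181]
C [ 0.4889 -0.3743  0.1175] e tool mm [ 2.3966 -0.1498] res mm [[-0.0189 -0.0117 -0.0373]
 [ 0.0376 -0.027  -0.0015]
 [ 0.0343  0.0059 -0.0138]
 [-0.0427 -0.0078  0.0052]
 [-0.0408  0.023   0.03  ]
 [ 0.0305  0.0176  0.0173]]
now pos [ 0.491  -0.3732  0.1173]
C-tcp mm [-2.1131 -1.1467  0.2264]
```

play_rows --rows '[[[0,0,0],[0,0,0],-0.6],[[0,0,0],[0,0,0],-0.6],[[0,0,0],[0,0,0],-0.6],[[0,0,0],[0,0,0],-0.6],[[0,0,0],[0,0,0],-0.6],[[0,0,0],[0,0,0],-0.6]]'

```text
t: 11.18
tool_pos: [0.4886, -0.3767, 0.1185]
ee_rot: [[0.91, 0.365, 0.199], [0.413, -0.738, -0.534], [-0.048, 0.568, -0.822]]
ft_force: [0.3, 0.2, 0.7]
gripper_width: 0.0686
grasp_force: 0.0
```

```bash
python3 rd.py; cat > cor.py <<'E'
from h import *
from scipy.spatial.transform import Rotation as R
n=np.array([-.208,.5362,.818]); n/=np.linalg.norm(n); C=np.array([.4889,-.3743,.1175])
s=robot.observe(); p=s['tool_pos']; z=s['ee_rot'][:,2]
d=C-p; ax=d@n; print("lateral mm",(d-ax*n)*1e3,"axial (C-p).n",ax*1e3); v=np.cross(z,-n); print("tilt corr deg",np.degrees(v))
E
python3 cor.py
```

```text
t11.18 yang 4.35 Mn -0.0591 Mtool -0.0560 q7eff -0.0102 q5eff -0.411 q [  5.6725  55.7269  33.3367 114.654  187.8019   9.935  127.3583] M [ 0.5675  0.2052 -0.0641] F [0.2862 0.1691 0.6663] w 0.06863144535519618 0.0 pos [ 0.4886 -0.3767  0.1185] qd7 -0.051882706988322834
lateral mm [ 0.4369  2.2153 -1.341 ] axial (C-p).n 0.4323523362694473
tilt corr deg [-0.226  -0.4664  0.2483]
```

play_rows --rows '[[[0.4,2.2,-1.3],[-0.2,-0.5,0.2],-0.6],[[0.4,2.2,-1.3],[-0.2,-0.5,0.2],-0.6],[[0.4,2.2,-1.3],[-0.2,-0.5,0.2],1],[[0.4,2.2,-1.3],[-0.2,-0.5,0.2],1],[[0.4,2.2,-1.3],[-0.2,-0.5,0.2],1],[[0.4,2.2,-1.3],[-0.2,-0.5,0.2],1],[[0.4,2.2,-1.3],[-0.2,-0.5,0.2],1],[[0.4,2.2,-1.3],[-0.2,-0.5,0.2],1]]'

```text
t: 11.85
tool_pos: [0.489, -0.3742, 0.1174]
ee_rot: [[0.908, 0.363, 0.208], [0.416, -0.735, -0.536], [-0.041, 0.573, -0.818]]
ft_force: [-3.2, 5.5, 8.3]
gripper_width: 0.0407
grasp_force: 79.4
```

```bash
python3 rd.py; python3 cor.py
```

```text
t11.85 yang 4.33 Mn 0.0802 Mtool 0.0782 q7eff -0.0228 q5eff -0.498 q [  5.3171  55.9706  33.5497 115.3929 187.5403  11.3073 127.2448] M [0.634  0.3885 0.0025] F [-3.1717  5.5164  8.3191] w 0.040737511743420295 79.40025329589844 pos [ 0.489  -0.3742  0.1174] qd7 0.018898394534904172
lateral mm [-0.1089 -0.1329  0.0595] axial (C-p).n 0.1096730379626754
tilt corr deg [-0.0264  0.0094 -0.0129]
```

play_rows --rows '[[[0,0,0],[-1,2.7,4.1],1],[[0,0,0],[-2.1,5.4,8.2],1],[[0,0,0],[-3.1,8,12.3],1],[[0,0,0],[-4.2,10.7,16.4],1]]'

```text
t: 12.18
tool_pos: [0.489, -0.3742, 0.1173]
ee_rot: [[0.726, 0.655, 0.209], [0.645, -0.545, -0.536], [-0.237, 0.524, -0.818]]
ft_force: [-2.1, 5.7, 7.6]
gripper_width: 0.0403
grasp_force: 79.4
```

```bash
python3 rd.py
```

```text
t12.18 yang 24.58 Mn -0.2921 Mtool -0.2954 q7eff -1.4361 q5eff -1.964 q [  4.2028  56.7399  35.9898 115.4682 197.2546  11.9852 137.2652] M [ 1.0215  0.3238 -0.3125] F [-2.0812  5.7337  7.6044] w 0.0402725920950958 79.43673849105835 pos [ 0.489  -0.3742  0.1173] qd7 29.576254705645994
```

play_rows --rows '[[[0,0,0],[-1,2.7,4.1],1],[[0,0,0],[-2.1,5.4,8.2],1],[[0,0,0],[-3.1,8,12.3],1],[[0,0,0],[-4.2,10.7,16.4],1]]'

```text
t: 12.52
tool_pos: [0.489, -0.3742, 0.1173]
ee_rot: [[0.458, 0.864, 0.21], [0.793, -0.29, -0.536], [-0.402, 0.412, -0.818]]
ft_force: [-0.6, 4.0, 8.2]
gripper_width: 0.0406
grasp_force: 79.6
```

```bash
python3 rd.py
```

```text
t12.52 yang 44.60 Mn -0.2662 Mtool -0.2715 q7eff -1.4383 q5eff -2.025 q [  3.0067  57.6532  38.6973 115.5435 206.7227  13.1241 147.2466] M [ 1.1343  0.5942 -0.4309] F [-0.561   4.0121  8.2326] w 0.040570127981554564 79.56009149551392 pos [ 0.489  -0.3742  0.1173] qd7 29.906110728764695
```

play_rows --rows '[[[0,0,0],[1,-2.7,-4.1],1],[[0,0,0],[2.1,-5.4,-8.2],1],[[0,0,0],[3.1,-8,-12.3],1],[[0,0,0],[4.2,-10.7,-16.4],1]]'

```text
t: 12.85
tool_pos: [0.489, -0.3742, 0.1173]
ee_rot: [[0.732, 0.649, 0.209], [0.64, -0.55, -0.536], [-0.233, 0.526, -0.818]]
ft_force: [-2.4, 5.8, 7.4]
gripper_width: 0.0406
grasp_force: 79.5
```

```bash
python3 rd.py
```

```text
t12.85 yang 24.12 Mn 0.0487 Mtool 0.0459 q7eff 1.6527 q5eff 0.994 q [  4.2113  56.7326  35.9498 115.4592 197.0385  11.9532 137.0223] M [ 0.8195  0.4792 -0.0489] F [-2.417   5.8328  7.4082] w 0.04060535895168666 79.46759104728699 pos [ 0.489  -0.3742  0.1173] qd7 -29.69072432108654
```

play_rows --rows '[[[0,0,0],[1,-2.7,-4.1],1],[[0,0,0],[2.1,-5.4,-8.2],1],[[0,0,0],[3.1,-8,-12.3],1],[[0,0,0],[4.2,-10.7,-16.4],1]]'

```text
t: 13.18
tool_pos: [0.489, -0.3742, 0.1173]
ee_rot: [[0.91, 0.359, 0.208], [0.413, -0.736, -0.536], [-0.039, 0.573, -0.818]]
ft_force: [-2.2, 5.9, 7.8]
gripper_width: 0.0404
grasp_force: 79.5
```

```bash
python3 rd.py
```

```text
t13.18 yang 4.09 Mn 0.0848 Mtool 0.0830 q7eff 1.6091 q5eff 1.089 q [  5.3235  55.9657  33.5298 115.3903 187.4343  11.2904 127.1103] M [ 0.5281  0.3719 -0.0078] F [-2.1842  5.9223  7.7702] w 0.0404348108999614 79.46955800056458 pos [ 0.489  -0.3742  0.1173] qd7 -29.55883537432273
```

play_rows --rows '[[[0,0,0],[1,-2.7,-4.1],1],[[0,0,0],[2.1,-5.4,-8.2],1],[[0,0,0],[3.1,-8,-12.3],1],[[0,0,0],[4.2,-10.7,-16.4],1]]'

```text
t: 13.52
tool_pos: [0.489, -0.3743, 0.1174]
ee_rot: [[0.978, 0.026, 0.208], [0.136, -0.834, -0.535], [0.159, 0.552, -0.819]]
ft_force: [-2.7, 5.7, 6.9]
gripper_width: 0.0408
grasp_force: 79.6
```

```bash
python3 rd.py; python3 cor.py
```

```text
t13.52 yang -15.94 Mn 0.1328 Mtool 0.1312 q7eff 1.5663 q5eff 1.179 q [  6.4098  55.2872  31.2445 115.3237 177.7821  11.0045 117.2278] M [ 0.1805  0.3718 -0.0371] F [-2.6917  5.7311  6.8998] w 0.04077406897046961 79.56386804580688 pos [ 0.489  -0.3743  0.1174] qd7 -29.424427905028125
lateral mm [-0.0768 -0.0897  0.0393] axial (C-p).n 0.112689280791607
tilt corr deg [-0.0589 -0.0246  0.0011]
```

The readings are clean now: half the difference between directions is 0.171 N m, as the drag should be. The heavy-down angle looks to be near a tool angle of -40°. I take more readings on either side of it.

play_rows --rows '[[[0,0,0],[1,-2.7,-4.1],1],[[0,0,0],[2.1,-5.4,-8.2],1],[[0,0,0],[3.1,-8,-12.3],1],[[0,0,0],[4.2,-10.7,-16.4],1]]'

```text
t: 13.85
tool_pos: [0.489, -0.3743, 0.1174]
ee_rot: [[0.928, -0.31, 0.207], [-0.158, -0.83, -0.535], [0.338, 0.463, -0.819]]
ft_force: [-3.1, 7.3, 7.5]
gripper_width: 0.0407
grasp_force: 79.7
```

```bash
python3 rd.py|cut -c1-80
```

```text
t13.85 yang -35.97 Mn 0.2054 Mtool 0.2026 q7eff 1.5252 q5eff 1.258 q [  7.5253
```

play_rows --rows '[[[0,0,0],[1,-2.7,-4.1],1],[[0,0,0],[2.1,-5.4,-8.2],1],[[0,0,0],[3.1,-8,-12.3],1],[[0,0,0],[4.2,-10.7,-16.4],1]]'

```text
t: 14.18
tool_pos: [0.4889, -0.3743, 0.1174]
ee_rot: [[0.765, -0.609, 0.207], [-0.433, -0.726, -0.534], [0.476, 0.319, -0.82]]
ft_force: [-3.0, 6.1, 6.9]
gripper_width: 0.0403
grasp_force: 79.9
```

```bash
python3 rd.py|cut -c1-80
```

```text
t14.18 yang -55.99 Mn 0.1930 Mtool 0.1875 q7eff 1.4942 q5eff 1.326 q [  8.7425
```

play_rows --rows '[[[0,0,0],[1,-2.7,-4.1],1],[[0,0,0],[2.1,-5.4,-8.2],1],[[0,0,0],[3.1,-8,-12.3],1],[[0,0,0],[4.2,-10.7,-16.4],1]]'

```text
t: 14.52
tool_pos: [0.4889, -0.3743, 0.1174]
ee_rot: [[0.511, -0.834, 0.208], [-0.656, -0.534, -0.533], [0.556, 0.136, -0.82]]
ft_force: [-2.0, 6.8, 7.9]
gripper_width: 0.0401
grasp_force: 80.0
```

```bash
python3 rd.py|cut -c1-80
```

```text
t14.52 yang -76.01 Mn 0.2505 Mtool 0.2422 q7eff 1.4872 q5eff 1.381 q [ 10.1352
```

play_rows --rows '[[[0,0,0],[1,-2.7,-4.1],1],[[0,0,0],[2.1,-5.4,-8.2],1],[[0,0,0],[3.1,-8,-12.3],1],[[0,0,0],[4.2,-10.7,-16.4],1]]'

```text
t: 14.85
tool_pos: [0.4889, -0.3743, 0.1173]
ee_rot: [[0.194, -0.959, 0.208], [-0.799, -0.278, -0.533], [0.569, -0.063, -0.82]]
ft_force: [-0.9, 6.8, 8.8]
gripper_width: 0.0403
grasp_force: 80.0
```

```bash
python3 rd.py|cut -c1-80
```

```text
t14.85 yang -96.04 Mn 0.3304 Mtool 0.3200 q7eff 1.5243 q5eff 1.405 q [ 11.8332
```

play_rows --rows '[[[0,0,0],[1,-2.7,-4.1],1],[[0,0,0],[2.1,-5.4,-8.2],1],[[0,0,0],[3.1,-8,-12.3],1],[[0,0,0],[4.2,-10.7,-16.4],1]]'

```text
t: 15.18
tool_pos: [0.4889, -0.3742, 0.1173]
ee_rot: [[-0.146, -0.967, 0.209], [-0.846, 0.012, -0.532], [0.512, -0.254, -0.82]]
ft_force: [-1.3, 5.0, 7.6]
gripper_width: 0.0404
grasp_force: 80.0
```

```bash
python3 rd.py|cut -c1-80
```

```text
t15.18 yang -116.07 Mn 0.3184 Mtool 0.3075 q7eff 1.6437 q5eff 1.365 q [ 13.9767
```

play_rows --rows '[[[0,0,0],[1,-2.7,-4.1],1],[[0,0,0],[2.1,-5.4,-8.2],1],[[0,0,0],[3.1,-8,-12.3],1],[[0,0,0],[4.2,-10.7,-16.4],1]]'

```text
t: 15.52
tool_pos: [0.4889, -0.3742, 0.1173]
ee_rot: [[-0.468, -0.859, 0.21], [-0.791, 0.301, -0.532], [0.394, -0.415, -0.82]]
ft_force: [-1.5, 3.7, 6.9]
gripper_width: 0.0401
grasp_force: 79.7
```

```bash
python3 rd.py
```

```text
t15.52 yang -136.09 Mn 0.2505 Mtool 0.2402 q7eff 1.8964 q5eff 1.244 q [ 16.7014  51.296   11.3262 115.0827 123.7038  19.0556  55.2153] M [ 0.5377  1.1144 -0.2928] F [-1.4765  3.7111  6.8762] w 0.04008827637882495 79.74057912826538 pos [ 0.4889 -0.3742  0.1173] qd7 -36.172548524074394
```

play_rows --rows '[[[0,0,0],[-1,2.7,4.1],1],[[0,0,0],[-2.1,5.4,8.2],1],[[0,0,0],[-3.1,8,12.3],1],[[0,0,0],[-4.2,10.7,16.4],1]]'

```text
t: 15.85
tool_pos: [0.4889, -0.3742, 0.1173]
ee_rot: [[-0.138, -0.968, 0.209], [-0.847, 0.006, -0.532], [0.514, -0.25, -0.82]]
ft_force: [-0.9, 5.3, 7.3]
gripper_width: 0.0402
grasp_force: 79.9
```

```bash
python3 rd.py|cut -c1-60
```

```text
t15.85 yang -115.61 Mn -0.0048 Mtool -0.0167 q7eff -1.8623 q
```

play_rows --rows '[[[0,0,0],[-1,2.7,4.1],1],[[0,0,0],[-2.1,5.4,8.2],1],[[0,0,0],[-3.1,8,12.3],1],[[0,0,0],[-4.2,10.7,16.4],1]]'

```text
t: 16.18
tool_pos: [0.4889, -0.3743, 0.1173]
ee_rot: [[0.202, -0.957, 0.208], [-0.797, -0.284, -0.533], [0.569, -0.058, -0.82]]
ft_force: [-1.0, 5.6, 7.9]
gripper_width: 0.0403
grasp_force: 80.0
```

```bash
python3 rd.py|cut -c1-60
```

```text
t16.18 yang -95.58 Mn -0.0064 Mtool -0.0160 q7eff -1.7370 q5
```

play_rows --rows '[[[0,0,0],[-1,2.7,4.1],1],[[0,0,0],[-2.1,5.4,8.2],1],[[0,0,0],[-3.1,8,12.3],1],[[0,0,0],[-4.2,10.7,16.4],1]]'

```text
t: 16.52
tool_pos: [0.4889, -0.3743, 0.1173]
ee_rot: [[0.517, -0.83, 0.208], [-0.651, -0.54, -0.533], [0.555, 0.141, -0.82]]
ft_force: [-1.3, 6.5, 7.1]
gripper_width: 0.0405
grasp_force: 80.0
```

```bash
python3 rd.py|cut -c1-60
```

```text
t16.52 yang -75.55 Mn -0.0517 Mtool -0.0586 q7eff -1.6622 q5
```

play_rows --rows '[[[0,0,0],[-1,2.7,4.1],1],[[0,0,0],[-2.1,5.4,8.2],1],[[0,0,0],[-3.1,8,12.3],1],[[0,0,0],[-4.2,10.7,16.4],1]]'

```text
t: 16.85
tool_pos: [0.489, -0.3743, 0.1174]
ee_rot: [[0.77, -0.603, 0.208], [-0.427, -0.73, -0.534], [0.473, 0.323, -0.82]]
ft_force: [-2.4, 6.6, 7.8]
gripper_width: 0.0402
grasp_force: 79.9
```

```bash
python3 rd.py|cut -c1-60
```

```text
t16.85 yang -55.53 Mn -0.0570 Mtool -0.0616 q7eff -1.6029 q5
```

play_rows --rows '[[[0,0,0],[-1,2.7,4.1],1],[[0,0,0],[-2.1,5.4,8.2],1],[[0,0,0],[-3.1,8,12.3],1],[[0,0,0],[-4.2,10.7,16.4],1]]'

```text
t: 17.18
tool_pos: [0.489, -0.3743, 0.1174]
ee_rot: [[0.93, -0.303, 0.208], [-0.151, -0.831, -0.535], [0.334, 0.466, -0.819]]
ft_force: [-3.1, 6.4, 6.9]
gripper_width: 0.0406
grasp_force: 79.8
```

```bash
python3 rd.py|cut -c1-60
```

```text
t17.18 yang -35.50 Mn -0.1991 Mtool -0.2015 q7eff -1.5482 q5
```

play_rows --rows '[[[0,0,0],[-1,2.7,4.1],1],[[0,0,0],[-2.1,5.4,8.2],1],[[0,0,0],[-3.1,8,12.3],1],[[0,0,0],[-4.2,10.7,16.4],1]]'

```text
t: 17.52
tool_pos: [0.489, -0.3742, 0.1173]
ee_rot: [[0.978, 0.034, 0.208], [0.143, -0.833, -0.535], [0.155, 0.553, -0.819]]
ft_force: [-3.2, 4.7, 7.6]
gripper_width: 0.0404
grasp_force: 79.8
```

```bash
python3 rd.py|cut -c1-60
```

```text
t17.52 yang -15.48 Mn -0.2162 Mtool -0.2178 q7eff -1.4990 q5
```

play_rows --rows '[[[0,0,0],[-1,2.7,4.1],1],[[0,0,0],[-2.1,5.4,8.2],1],[[0,0,0],[-3.1,8,12.3],1],[[0,0,0],[-4.2,10.7,16.4],1]]'

```text
t: 17.85
tool_pos: [0.489, -0.3743, 0.1173]
ee_rot: [[0.907, 0.366, 0.208], [0.419, -0.733, -0.536], [-0.044, 0.573, -0.818]]
ft_force: [-1.0, 6.3, 7.6]
gripper_width: 0.0404
grasp_force: 79.9
```

```bash
python3 rd.py|cut -c1-60
```

```text
t17.85 yang 4.55 Mn -0.2390 Mtool -0.2412 q7eff -1.4588 q5ef
```

play_rows --rows '[[[0,0,0],[-1,2.7,4.1],1],[[0,0,0],[-2.1,5.4,8.2],1],[[0,0,0],[-3.1,8,12.3],1],[[0,0,0],[-4.2,10.7,16.4],1]]'

```text
t: 18.18
tool_pos: [0.489, -0.3742, 0.1173]
ee_rot: [[0.726, 0.655, 0.209], [0.645, -0.545, -0.536], [-0.237, 0.524, -0.818]]
ft_force: [-2.6, 5.6, 8.9]
gripper_width: 0.0405
grasp_force: 80.1
```

```bash
python3 rd.py
```

```text
t18.18 yang 24.58 Mn -0.2835 Mtool -0.2873 q7eff -1.4340 q5eff -1.958 q [  4.238   56.7147  35.9091 115.4669 196.948   11.9603 137.5876] M [ 1.1327  0.382  -0.3123] F [-2.5945  5.5715  8.9312] w 0.04046016901847943 80.05469799041748 pos [ 0.489  -0.3742  0.1173] qd7 29.58279094295637
```

```bash
cat > ft.py <<'E'
from h import *
m=np.array([[24.12,.0487],[4.09,.0848],[-15.94,.1328],[-35.97,.2054],[-55.99,.193],[-76.01,.2505],[-96.04,.3304],[-116.07,.3184],[-136.09,.2505]])
p=np.array([[24.58,-.2921],[44.6,-.2662],[-115.61,-.0048],[-95.58,-.0064],[-75.55,-.0517],[-55.53,-.057],[-35.5,-.1991],[-15.48,-.2162],[4.55,-.239],[24.58,-.2835]])
D=np.vstack([np.c_[m,np.ones(len(m))],np.c_[p,-np.ones(len(p))]])
a=np.radians(D[:,0])
for bias in (1,0):
    A=np.c_[np.sin(a),np.cos(a),D[:,2],np.ones(len(a))][:,:3+bias]
    x,*_=np.linalg.lstsq(A,D[:,1],rcond=None); r=A@x-D[:,1]; s=r.std()*np.sqrt(len(a)/(len(a)-len(x))); cov=s*s*np.linalg.inv(A.T@A)
    # tau=-K sin(a-ad) = -K cos ad sin a + K sin ad cos a
    K=np.hypot(x[0],x[1]); print("down at",np.degrees(np.arctan2(x[1],-x[0])),"K",K,"drag,bias",x[2:],"rms",s,"sig deg",np.degrees(np.sqrt(cov[0,0])/K),np.degrees(np.sqrt(cov[1,1])/K))
E
python3 ft.py
```

```text
down at -30.27733553433612 K 0.14502387352651244 drag,bias [0.1594 0.002 ] rms 0.02936830605193341 sig deg 6.398749137050112 6.536592072004166
down at -29.28180998666029 K 0.1456460818891964 drag,bias [0.1593] rms 0.02845017956146551 sig deg 3.7324651385300656 3.6259231120038216
```

play_rows --rows '[[[0,0,0],[1,-2.7,-4.1],1],[[0,0,0],[2.1,-5.4,-8.2],1],[[0,0,0],[3.1,-8,-12.3],1]]'

```text
t: 18.43
tool_pos: [0.489, -0.3742, 0.1173]
ee_rot: [[0.875, 0.437, 0.208], [0.476, -0.697, -0.537], [-0.09, 0.568, -0.818]]
ft_force: [-2.8, 5.0, 7.8]
gripper_width: 0.0406
grasp_force: 80.0
```

```bash
python3 rd.py|cut -c1-60
```

```text
t18.43 yang 9.12 Mn 0.1239 Mtool 0.1227 q7eff 1.6865 q5eff 1
```

play_rows --rows '[[[0,0,0],[1,-2.7,-4.1],1],[[0,0,0],[2.1,-5.4,-8.2],1],[[0,0,0],[3.1,-8,-12.3],1]]'

```text
t: 18.68
tool_pos: [0.489, -0.3742, 0.1174]
ee_rot: [[0.959, 0.196, 0.207], [0.279, -0.796, -0.537], [0.06, 0.572, -0.818]]
ft_force: [-2.7, 5.8, 7.6]
gripper_width: 0.0404
grasp_force: 80.0
```

```bash
python3 rd.py|cut -c1-60
```

```text
t18.68 yang -5.89 Mn 0.1143 Mtool 0.1136 q7eff 1.5732 q5eff
```

play_rows --rows '[[[0,0,0],[1,-2.7,-4.1],1],[[0,0,0],[2.1,-5.4,-8.2],1],[[0,0,0],[3.1,-8,-12.3],1]]'

```text
t: 18.93
tool_pos: [0.489, -0.3743, 0.1174]
ee_rot: [[0.977, -0.059, 0.206], [0.063, -0.841, -0.537], [0.205, 0.537, -0.818]]
ft_force: [-3.1, 5.0, 7.7]
gripper_width: 0.0408
grasp_force: 80.0
```

```bash
python3 rd.py|cut -c1-60
```

```text
t18.93 yang -20.88 Mn 0.1566 Mtool 0.1561 q7eff 1.5373 q5eff
```

play_rows --rows '[[[0,0,0],[1,-2.7,-4.1],1],[[0,0,0],[2.1,-5.4,-8.2],1],[[0,0,0],[3.1,-8,-12.3],1]]'

```text
t: 19.18
tool_pos: [0.489, -0.3743, 0.1173]
ee_rot: [[0.929, -0.309, 0.205], [-0.158, -0.829, -0.537], [0.336, 0.466, -0.819]]
ft_force: [-3.0, 6.0, 7.8]
gripper_width: 0.0407
grasp_force: 79.9
```

```bash
python3 rd.py|cut -c1-60
```

```text
t19.18 yang -35.88 Mn 0.1542 Mtool 0.1533 q7eff 1.5023 q5eff
```

play_rows --rows '[[[0,0,0],[1,-2.7,-4.1],1],[[0,0,0],[2.1,-5.4,-8.2],1],[[0,0,0],[3.1,-8,-12.3],1]]'

```text
t: 19.43
tool_pos: [0.4889, -0.3743, 0.1174]
ee_rot: [[0.817, -0.539, 0.204], [-0.368, -0.76, -0.536], [0.444, 0.363, -0.819]]
ft_force: [-2.6, 5.6, 7.8]
gripper_width: 0.0406
grasp_force: 80.1
```

```bash
python3 rd.py|cut -c1-60
```

```text
t19.43 yang -50.87 Mn 0.2264 Mtool 0.2253 q7eff 1.4695 q5eff
```

play_rows --rows '[[[0,0,0],[1,-2.7,-4.1],1],[[0,0,0],[2.1,-5.4,-8.2],1],[[0,0,0],[3.1,-8,-12.3],1]]'

```text
t: 19.68
tool_pos: [0.4889, -0.3743, 0.1174]
ee_rot: [[0.65, -0.732, 0.203], [-0.552, -0.639, -0.536], [0.522, 0.236, -0.82]]
ft_force: [-3.2, 7.4, 8.3]
gripper_width: 0.0407
grasp_force: 80.1
```

```bash
python3 rd.py|cut -c1-60
```

```text
t19.68 yang -65.87 Mn 0.2727 Mtool 0.2713 q7eff 1.4427 q5eff
```

play_rows --rows '[[[0,0,0],[1,-2.7,-4.1],1],[[0,0,0],[2.1,-5.4,-8.2],1],[[0,0,0],[3.1,-8,-12.3],1]]'

```text
t: 19.93
tool_pos: [0.4889, -0.3743, 0.1173]
ee_rot: [[0.439, -0.875, 0.203], [-0.699, -0.474, -0.535], [0.564, 0.093, -0.82]]
ft_force: [-2.6, 6.4, 7.7]
gripper_width: 0.0405
grasp_force: 80.1
```

```bash
python3 rd.py|cut -c1-60
```

```text
t19.93 yang -80.86 Mn 0.3504 Mtool 0.3481 q7eff 1.4265 q5eff
```

play_rows --rows '[[[0,0,0],[1,-2.7,-4.1],1],[[0,0,0],[2.1,-5.4,-8.2],1],[[0,0,0],[3.1,-8,-12.3],1]]'

```text
t: 20.18
tool_pos: [0.4889, -0.3743, 0.1173]
ee_rot: [[0.198, -0.959, 0.203], [-0.799, -0.277, -0.534], [0.568, -0.056, -0.821]]
ft_force: [-2.9, 6.0, 8.0]
gripper_width: 0.0403
grasp_force: 80.1
```

```bash
python3 rd.py|cut -c1-60
```

```text
t20.18 yang -95.85 Mn 0.2970 Mtool 0.2943 q7eff 1.4295 q5eff
```

play_rows --rows '[[[0,0,0],[1,-2.7,-4.1],1],[[0,0,0],[2.1,-5.4,-8.2],1],[[0,0,0],[3.1,-8,-12.3],1]]'

```text
t: 20.43
tool_pos: [0.4889, -0.3743, 0.1173]
ee_rot: [[-0.057, -0.978, 0.203], [-0.844, -0.061, -0.533], [0.533, -0.202, -0.822]]
ft_force: [-3.0, 5.5, 7.9]
gripper_width: 0.0407
grasp_force: 80.1
```

```bash
python3 rd.py|cut -c1-60
```

```text
t20.43 yang -110.85 Mn 0.3537 Mtool 0.3506 q7eff 1.4658 q5ef
```

play_rows --rows '[[[0,0,0],[-1,2.7,4.1],1],[[0,0,0],[-2.1,5.4,8.2],1],[[0,0,0],[-3.1,8,12.3],1]]'

```text
t: 20.68
tool_pos: [0.4889, -0.3743, 0.1173]
ee_rot: [[0.205, -0.958, 0.203], [-0.797, -0.284, -0.534], [0.569, -0.052, -0.821]]
ft_force: [-2.8, 6.0, 8.2]
gripper_width: 0.0404
grasp_force: 80.1
```

```bash
python3 rd.py|cut -c1-60
```

```text
t20.68 yang -95.39 Mn -0.0813 Mtool -0.0846 q7eff -1.7273 q5
```

play_rows --rows '[[[0,0,0],[-1,2.7,4.1],1],[[0,0,0],[-2.1,5.4,8.2],1],[[0,0,0],[-3.1,8,12.3],1]]'

```text
t: 20.93
tool_pos: [0.4889, -0.3743, 0.1173]
ee_rot: [[0.446, -0.872, 0.203], [-0.695, -0.48, -0.535], [0.564, 0.098, -0.82]]
ft_force: [-3.5, 5.1, 7.5]
gripper_width: 0.0406
grasp_force: 80.1
```

```bash
python3 rd.py|cut -c1-60
```

```text
t20.93 yang -80.38 Mn -0.0917 Mtool -0.0946 q7eff -1.6105 q5
```

play_rows --rows '[[[0,0,0],[-1,2.7,4.1],1],[[0,0,0],[-2.1,5.4,8.2],1],[[0,0,0],[-3.1,8,12.3],1]]'

```text
t: 21.18
tool_pos: [0.4889, -0.3743, 0.1173]
ee_rot: [[0.656, -0.727, 0.203], [-0.547, -0.643, -0.536], [0.52, 0.24, -0.82]]
ft_force: [-3.5, 6.8, 8.9]
gripper_width: 0.0405
grasp_force: 80.1
```

```bash
python3 rd.py|cut -c1-60
```

```text
t21.18 yang -65.39 Mn -0.1605 Mtool -0.1627 q7eff -1.5827 q5
```

play_rows --rows '[[[0,0,0],[-1,2.7,4.1],1],[[0,0,0],[-2.1,5.4,8.2],1],[[0,0,0],[-3.1,8,12.3],1]]'

```text
t: 21.43
tool_pos: [0.4889, -0.3743, 0.1173]
ee_rot: [[0.822, -0.532, 0.204], [-0.361, -0.763, -0.536], [0.441, 0.367, -0.819]]
ft_force: [-2.8, 5.0, 7.9]
gripper_width: 0.0405
grasp_force: 80.1
```

```bash
python3 rd.py|cut -c1-60
```

```text
t21.43 yang -50.39 Mn -0.1222 Mtool -0.1239 q7eff -1.5534 q5
```

play_rows --rows '[[[0,0,0],[-1,2.7,4.1],1],[[0,0,0],[-2.1,5.4,8.2],1],[[0,0,0],[-3.1,8,12.3],1]]'

```text
t: 21.68
tool_pos: [0.489, -0.3743, 0.1174]
ee_rot: [[0.931, -0.302, 0.205], [-0.151, -0.83, -0.537], [0.332, 0.469, -0.819]]
ft_force: [-2.9, 4.7, 7.1]
gripper_width: 0.0404
grasp_force: 80.1
```

```bash
python3 rd.py|cut -c1-60
```

```text
t21.68 yang -35.41 Mn -0.1541 Mtool -0.1548 q7eff -1.5218 q5
```

play_rows --rows '[[[0,0,0],[-1,2.7,4.1],1],[[0,0,0],[-2.1,5.4,8.2],1],[[0,0,0],[-3.1,8,12.3],1]]'

```text
t: 21.93
tool_pos: [0.489, -0.3743, 0.1174]
ee_rot: [[0.977, -0.051, 0.206], [0.07, -0.841, -0.537], [0.2, 0.539, -0.818]]
ft_force: [-3.8, 5.6, 8.1]
gripper_width: 0.0406
grasp_force: 80.1
```

```bash
python3 rd.py|cut -c1-60
```

```text
t21.93 yang -20.41 Mn -0.2165 Mtool -0.2168 q7eff -1.4907 q5
```

play_rows --rows '[[[0,0,0],[-1,2.7,4.1],1],[[0,0,0],[-2.1,5.4,8.2],1],[[0,0,0],[-3.1,8,12.3],1]]'

```text
t: 22.18
tool_pos: [0.489, -0.3742, 0.1173]
ee_rot: [[0.957, 0.204, 0.207], [0.285, -0.794, -0.537], [0.055, 0.573, -0.818]]
ft_force: [-1.3, 5.8, 7.9]
gripper_width: 0.0409
grasp_force: 80.2
```

```bash
python3 rd.py|cut -c1-60
```

```text
t22.18 yang -5.41 Mn -0.2213 Mtool -0.2218 q7eff -1.4607 q5e
```

play_rows --rows '[[[0,0,0],[-1,2.7,4.1],1],[[0,0,0],[-2.1,5.4,8.2],1],[[0,0,0],[-3.1,8,12.3],1]]'

```text
t: 22.43
tool_pos: [0.489, -0.3742, 0.1173]
ee_rot: [[0.871, 0.445, 0.208], [0.482, -0.693, -0.537], [-0.095, 0.568, -0.818]]
ft_force: [-2.2, 5.5, 8.2]
gripper_width: 0.0403
grasp_force: 80.1
```

```bash
python3 rd.py; python3 cor.py
```

```text
t22.43 yang 9.59 Mn -0.2437 Mtool -0.2452 q7eff -1.4360 q5eff -1.955 q [  5.0142  56.1661  34.1313 115.4061 189.6167  11.4055 130.2654] M [ 0.8971  0.2159 -0.2136] F [-2.2087  5.4841  8.2298] w 0.04034637876799038 80.12657403945923 pos [ 0.489  -0.3742  0.1173] qd7 29.409272008760137
lateral mm [-0.0821 -0.155   0.0807] axial (C-p).n 0.11508743348513607
tilt corr deg [ 0.0251 -0.007   0.011 ]
```

```bash
python3 - <<'E'
exec(open('ft.py').read().split("a=np")[0])
m2=np.array([[9.12,.1239],[-5.89,.1143],[-20.88,.1566],[-35.88,.1542],[-50.87,.2264],[-65.87,.2727],[-80.86,.3504],[-95.85,.297],[-110.85,.3537]])
p2=np.array([[-95.39,-.0813],[-80.38,-.0917],[-65.39,-.1605],[-50.39,-.1222],[-35.41,-.1541],[-20.41,-.2165],[-5.41,-.2213],[9.59,-.2437]])
E2=np.vstack([np.c_[m2,np.ones(len(m2))],np.c_[p2,-np.ones(len(p2))]])
from scipy.optimize import least_squares
def go(D,tag):
    a=np.radians(D[:,0])
    for nm,f,x0 in (("free",lambda x:-x[1]*np.sin(a-x[0])+x[2]*D[:,2]+x[3]-D[:,1],[-.5,.13,.17,0]),("fixed+bias",lambda x:-.13*np.sin(a-x[0])+.17*D[:,2]+x[1]-D[:,1],[-.5,0]),("fixed",lambda x:-.13*np.sin(a-x[0])+.17*D[:,2]-D[:,1],[-.5])):
        r=least_squares(f,x0); s=np.sqrt(2*r.cost/(len(a)-len(x0))); c=np.linalg.inv(r.jac.T@r.jac)*s*s
        print(tag,nm,np.degrees(r.x[0]),"+-",np.degrees(np.sqrt(c[0,0])),r.x[1:],"rms",s)
go(D,"1");go(E2,"2");go(np.vstack([D,E2]),"all")
E
```

```text
1 free -30.277335027975088 +- 8.137782475032816 [0.145  0.1594 0.002 ] rms 0.029368306051933416
1 fixed+bias -33.356567942690454 +- 9.140210919918943 [0.0086] rms 0.030801436440741698
1 fixed -29.069854633026885 +- 4.373406309313863 [] rms 0.030329091050557404
2 free -57.02336975294007 +- 18.333897599998945 [0.1282 0.187  0.0515] rms 0.0291714478783703
2 fixed+bias -59.75528837537482 +- 16.903824278102505 [0.0577] rms 0.032530776679533246
2 fixed -29.677064809377686 +- 4.561158408862098 [] rms 0.03433757332367516
all free -35.60814021753831 +- 8.013988643799404 [0.1359 0.1734 0.0121] rms 0.03202699549824553
all fixed+bias -37.190278518875886 +- 8.026285445767236 [0.0152] rms 0.031552762153525336
all fixed -29.387201053424423 +- 3.11023687900864 [] rms 0.03181763407074325
```

A constant sensor bias limits the estimate. I'll sweep on toward the opposite zero crossing, where the bias shows, and then back.

play_rows --rows '[[[0,0,0],[1,-2.7,-4.1],1],[[0,0,0],[2.1,-5.4,-8.2],1],[[0,0,0],[3.1,-8,-12.3],1],[[0,0,0],[4.2,-10.7,-16.4],1],[[0,0,0],[5.2,-13.4,-20.5],1]]'

```text
t: 22.85
tool_pos: [0.489, -0.3743, 0.1174]
ee_rot: [[0.978, 0.026, 0.207], [0.136, -0.833, -0.537], [0.159, 0.553, -0.818]]
ft_force: [-2.3, 4.6, 8.2]
gripper_width: 0.04
grasp_force: 80.0
```

```bash
python3 rd.py|cut -c1-60
```

```text
t22.85 yang -15.93 Mn 0.1616 Mtool 0.1608 q7eff 1.5831 q5eff
```

play_rows --rows '[[[0,0,0],[1,-2.7,-4.1],1],[[0,0,0],[2.1,-5.4,-8.2],1],[[0,0,0],[3.1,-8,-12.3],1],[[0,0,0],[4.2,-10.7,-16.4],1]]'

```text
t: 23.18
tool_pos: [0.489, -0.3743, 0.1174]
ee_rot: [[0.928, -0.31, 0.206], [-0.158, -0.829, -0.536], [0.337, 0.465, -0.819]]
ft_force: [-1.1, 6.9, 8.0]
gripper_width: 0.0403
grasp_force: 80.1
```

```bash
python3 rd.py|cut -c1-60
```

```text
t23.18 yang -35.94 Mn 0.1620 Mtool 0.1599 q7eff 1.5258 q5eff
```

play_rows --rows '[[[0,0,0],[1,-2.7,-4.1],1],[[0,0,0],[2.1,-5.4,-8.2],1],[[0,0,0],[3.1,-8,-12.3],1],[[0,0,0],[4.2,-10.7,-16.4],1]]'

```text
t: 23.52
tool_pos: [0.4889, -0.3743, 0.1174]
ee_rot: [[0.766, -0.609, 0.206], [-0.433, -0.725, -0.535], [0.475, 0.32, -0.819]]
ft_force: [-2.5, 5.9, 8.1]
gripper_width: 0.0403
grasp_force: 80.2
```

```bash
python3 rd.py|cut -c1-60
```

```text
t23.52 yang -55.97 Mn 0.2380 Mtool 0.2334 q7eff 1.4941 q5eff
```

play_rows --rows '[[[0,0,0],[1,-2.7,-4.1],1],[[0,0,0],[2.1,-5.4,-8.2],1],[[0,0,0],[3.1,-8,-12.3],1],[[0,0,0],[4.2,-10.7,-16.4],1]]'

```text
t: 23.85
tool_pos: [0.4889, -0.3743, 0.1173]
ee_rot: [[0.511, -0.834, 0.206], [-0.656, -0.534, -0.534], [0.555, 0.138, -0.82]]
ft_force: [-2.0, 6.9, 8.2]
gripper_width: 0.0404
grasp_force: 80.3
```

```bash
python3 rd.py|cut -c1-60
```

```text
t23.85 yang -76.00 Mn 0.2754 Mtool 0.2684 q7eff 1.4861 q5eff
```

play_rows --rows '[[[0,0,0],[1,-2.7,-4.1],1],[[0,0,0],[2.1,-5.4,-8.2],1],[[0,0,0],[3.1,-8,-12.3],1],[[0,0,0],[4.2,-10.7,-16.4],1],[[0,0,0],[5.2,-13.4,-20.5],1],[[0,0,0],[6.2,-16.1,-24.5],1],[[0,0,0],[7.3,-18.8,-28.6],1]]'

```text
t: 24.43
tool_pos: [0.4889, -0.3743, 0.1173]
ee_rot: [[-0.06, -0.976, 0.209], [-0.844, -0.063, -0.533], [0.533, -0.208, -0.82]]
ft_force: [-1.0, 6.5, 8.6]
gripper_width: 0.0404
grasp_force: 80.4
```

```bash
python3 rd.py|cut -c1-60
```

```text
t24.43 yang -110.98 Mn 0.2370 Mtool 0.2267 q7eff 1.5901 q5ef
```

play_rows --rows '[[[0,0,0],[1,-2.7,-4.1],1],[[0,0,0],[2.1,-5.4,-8.2],1],[[0,0,0],[3.1,-8,-12.3],1]]'

```text
t: 24.68
tool_pos: [0.4889, -0.3742, 0.1173]
ee_rot: [[-0.31, -0.927, 0.209], [-0.831, 0.158, -0.533], [0.462, -0.34, -0.82]]
ft_force: [-1.2, 5.4, 8.5]
gripper_width: 0.041
grasp_force: 80.3
```

```bash
python3 rd.py|cut -c1-60
```

```text
t24.68 yang -126.00 Mn 0.3187 Mtool 0.3097 q7eff 1.5906 q5ef
```

play_rows --rows '[[[0,0,0],[1,-2.7,-4.1],1],[[0,0,0],[2.1,-5.4,-8.2],1],[[0,0,0],[3.1,-8,-12.3],1]]'

```text
t: 24.93
tool_pos: [0.4889, -0.3743, 0.1173]
ee_rot: [[-0.54, -0.815, 0.209], [-0.762, 0.367, -0.534], [0.359, -0.447, -0.819]]
ft_force: [-1.1, 5.6, 8.7]
gripper_width: 0.0406
grasp_force: 80.2
```

```bash
python3 rd.py; python3 cor.py
```

```text
t24.93 yang -140.99 Mn 0.2815 Mtool 0.2740 q7eff 1.7581 q5eff 1.473 q [ 17.4599  51.1546   9.8055 115.0661 121.714   20.1456  52.5238] M [ 0.6642  1.0628 -0.1887] F [-1.1381  5.6176  8.6889] w 0.04055938888288109 80.22811532020569 pos [ 0.4889 -0.3743  0.1173] qd7 -35.50677166928246
lateral mm [ 0.0232 -0.1087  0.0772] axial (C-p).n 0.11631990390567683
tilt corr deg [-0.1456  0.0361 -0.0607]
```

play_rows --rows '[[[0,0,0],[1,-2.7,-4.1],1],[[0,0,0],[2.1,-5.4,-8.2],1],[[0,0,0],[3.1,-8,-12.3],1]]'

```text
t: 25.18
tool_pos: [0.4889, -0.3742, 0.1173]
ee_rot: [[-0.733, -0.648, 0.209], [-0.64, 0.552, -0.534], [0.231, -0.525, -0.819]]
ft_force: [-2.6, 5.3, 7.4]
gripper_width: 0.0404
grasp_force: 80.2
```

```bash
python3 rd.py|cut -c1-60
```

```text
t25.18 yang -155.98 Mn 0.2936 Mtool 0.2875 q7eff 1.9734 q5ef
```

play_rows --rows '[[[0,0,0],[1,-2.7,-4.1],1],[[0,0,0],[2.1,-5.4,-8.2],1],[[0,0,0],[3.1,-8,-12.3],1]]'

```text
t: 25.43
tool_pos: [0.4889, -0.3742, 0.1173]
ee_rot: [[-0.875, -0.436, 0.208], [-0.475, 0.699, -0.535], [0.088, -0.567, -0.819]]
ft_force: [-2.3, 4.6, 7.2]
gripper_width: 0.041
grasp_force: 80.1
```

```bash
python3 rd.py|cut -c1-60
```

```text
t25.43 yang -170.98 Mn 0.2280 Mtool 0.2234 q7eff 2.1870 q5ef
```

play_rows --rows '[[[0,0,0],[1,-2.7,-4.1],1],[[0,0,0],[2.1,-5.4,-8.2],1],[[0,0,0],[3.1,-8,-12.3],1]]'

```text
t: 25.68
tool_pos: [0.4889, -0.3743, 0.1173]
ee_rot: [[-0.959, -0.195, 0.208], [-0.278, 0.798, -0.535], [-0.061, -0.571, -0.819]]
ft_force: [-2.8, 4.8, 8.3]
gripper_width: 0.0404
grasp_force: 80.1
```

```bash
python3 rd.py|cut -c1-60
```

```text
t25.68 yang 174.02 Mn 0.2266 Mtool 0.2228 q7eff 2.3716 q5eff
```

play_rows --rows '[[[0,0,0],[1,-2.7,-4.1],1],[[0,0,0],[2.1,-5.4,-8.2],1],[[0,0,0],[3.1,-8,-12.3],1]]'

```text
t: 25.93
tool_pos: [0.4889, -0.3742, 0.1173]
ee_rot: [[-0.976, 0.06, 0.207], [-0.062, 0.842, -0.535], [-0.206, -0.536, -0.819]]
ft_force: [-3.6, 5.0, 8.1]
gripper_width: 0.0411
grasp_force: 80.2
```

```bash
python3 rd.py; python3 cor.py
```

```text
t25.93 yang 159.03 Mn 0.2884 Mtool 0.2853 q7eff 2.5244 q5eff 1.444 q [ 26.7978  50.476   -7.3003 114.6856 109.8202  31.8341   7.7272] M [ 0.5712  0.8225 -0.0451] F [-3.5898  4.982   8.1026] w 0.041138020363826015 80.21620273590088 pos [ 0.4889 -0.3742  0.1173] qd7 -48.11367420095914
lateral mm [ 0.029  -0.1439  0.1017] axial (C-p).n 0.11443505202936334
tilt corr deg [-0.0589 -0.0544  0.0207]
```

play_rows --rows '[[[0,0,0],[-1,2.7,4.1],1],[[0,0,0],[-2.1,5.4,8.2],1],[[0,0,0],[-3.1,8,12.3],1]]'

```text
t: 26.18
tool_pos: [0.4889, -0.3742, 0.1173]
ee_rot: [[-0.957, -0.202, 0.208], [-0.284, 0.795, -0.535], [-0.057, -0.571, -0.819]]
ft_force: [-2.0, 4.6, 8.2]
gripper_width: 0.0402
grasp_force: 80.2
```

```bash
python3 rd.py|cut -c1-60
```

```text
t26.18 yang 174.48 Mn -0.1578 Mtool -0.1619 q7eff -2.6545 q5
```

play_rows --rows '[[[0,0,0],[-1,2.7,4.1],1],[[0,0,0],[-2.1,5.4,8.2],1],[[0,0,0],[-3.1,8,12.3],1]]'

```text
t: 26.43
tool_pos: [0.4889, -0.3742, 0.1173]
ee_rot: [[-0.872, -0.443, 0.208], [-0.481, 0.695, -0.535], [0.093, -0.567, -0.819]]
ft_force: [-2.4, 4.1, 8.1]
gripper_width: 0.0402
grasp_force: 80.1
```

```bash
python3 rd.py|cut -c1-60
```

```text
t26.43 yang -170.51 Mn -0.1080 Mtool -0.1135 q7eff -2.3560 q
```

play_rows --rows '[[[0,0,0],[-1,2.7,4.1],1],[[0,0,0],[-2.1,5.4,8.2],1],[[0,0,0],[-3.1,8,12.3],1]]'

```text
t: 26.68
tool_pos: [0.4889, -0.3742, 0.1173]
ee_rot: [[-0.727, -0.654, 0.209], [-0.645, 0.546, -0.535], [0.236, -0.523, -0.819]]
ft_force: [-1.7, 4.4, 7.5]
gripper_width: 0.0407
grasp_force: 80.2
```

```bash
python3 rd.py|cut -c1-60
```

```text
t26.68 yang -155.51 Mn -0.0965 Mtool -0.1033 q7eff -2.1763 q
```

play_rows --rows '[[[0,0,0],[-1,2.7,4.1],1],[[0,0,0],[-2.1,5.4,8.2],1],[[0,0,0],[-3.1,8,12.3],1]]'

```text
t: 26.93
tool_pos: [0.4889, -0.3742, 0.1173]
ee_rot: [[-0.533, -0.82, 0.209], [-0.764, 0.361, -0.534], [0.362, -0.444, -0.819]]
ft_force: [-1.5, 3.8, 8.8]
gripper_width: 0.0404
grasp_force: 80.2
```

```bash
python3 rd.py|cut -c1-60
```

```text
t26.93 yang -140.52 Mn -0.0769 Mtool -0.0849 q7eff -1.9812 q
```

play_rows --rows '[[[0,0,0],[-1,2.7,4.1],1],[[0,0,0],[-2.1,5.4,8.2],1],[[0,0,0],[-3.1,8,12.3],1]]'

```text
t: 27.18
tool_pos: [0.4889, -0.3742, 0.1173]
ee_rot: [[-0.303, -0.93, 0.209], [-0.832, 0.151, -0.534], [0.465, -0.335, -0.82]]
ft_force: [-1.9, 4.8, 7.5]
gripper_width: 0.0401
grasp_force: 80.3
```

```bash
python3 rd.py|cut -c1-60
```

```text
t27.18 yang -125.51 Mn -0.0237 Mtool -0.0331 q7eff -1.8217 q
```

play_rows --rows '[[[0,0,0],[-1,2.7,4.1],1],[[0,0,0],[-2.1,5.4,8.2],1],[[0,0,0],[-3.1,8,12.3],1]]'

```text
t: 27.43
tool_pos: [0.4889, -0.3743, 0.1173]
ee_rot: [[-0.052, -0.977, 0.209], [-0.843, -0.069, -0.533], [0.535, -0.204, -0.82]]
ft_force: [-1.1, 5.9, 8.5]
gripper_width: 0.0405
grasp_force: 80.4
```

```bash
python3 rd.py|cut -c1-60
```

```text
t27.43 yang -110.52 Mn -0.0407 Mtool -0.0512 q7eff -1.7209 q
```

play_rows --rows '[[[0,0,0],[-1,2.7,4.1],1],[[0,0,0],[-2.1,5.4,8.2],1],[[0,0,0],[-3.1,8,12.3],1]]'

```text
t: 27.68
tool_pos: [0.4889, -0.3743, 0.1173]
ee_rot: [[0.203, -0.957, 0.209], [-0.797, -0.285, -0.533], [0.569, -0.058, -0.82]]
ft_force: [-1.2, 6.7, 8.1]
gripper_width: 0.0403
grasp_force: 80.5
```

```bash
python3 rd.py; python3 cor.py
```

```text
t27.68 yang -95.52 Mn -0.0406 Mtool -0.0520 q7eff -1.6617 q5eff -1.336 q [ 12.2365  52.5672  19.7528 115.1804 138.3495  14.1853  79.4971] M [ 0.1134  1.1899 -0.807 ] F [-1.1748  6.7401  8.1039] w 0.04029251922825971 80.54226994514465 pos [ 0.4889 -0.3743  0.1173] qd7 30.72705889166085
lateral mm [ 0.041  -0.0801  0.0629] axial (C-p).n 0.11980873649734106
tilt corr deg [-0.2411  0.0179 -0.0731]
```

```bash
cat > all.py <<'E'
exec(open('ft.py').read().split("a=np")[0])
m2=[[9.12,.1239],[-5.89,.1143],[-20.88,.1566],[-35.88,.1542],[-50.87,.2264],[-65.87,.2727],[-80.86,.3504],[-95.85,.297],[-110.85,.3537],
[-15.93,.1616],[-35.94,.162],[-55.97,.238],[-76,.2754],[-110.98,.237],[-126,.3187],[-140.99,.2815],[-155.98,.2936],[-170.98,.228],[-185.98,.2266],[-200.97,.2884]]
p2=[[-95.39,-.0813],[-80.38,-.0917],[-65.39,-.1605],[-50.39,-.1222],[-35.41,-.1541],[-20.41,-.2165],[-5.41,-.2213],[9.59,-.2437],
[-185.52,-.1578],[-170.51,-.108],[-155.51,-.0965],[-140.52,-.0769],[-125.51,-.0237],[-110.52,-.0407],[-95.52,-.0406]]
import sys
f3=[[float(v) for v in x.split(',')] for x in sys.argv[1:]]
D=np.array([[*r,1] for r in [*m.tolist(),*m2]]+[[*r,-1] for r in [*p.tolist(),*p2]]+f3)
from scipy.optimize import least_squares
a=np.radians(D[:,0])
for nm,f,x0 in (("free",lambda x:-x[1]*np.sin(a-x[0])+x[2]*D[:,2]+x[3]-D[:,1],[-.5,.13,.17,0]),("fixed+bias",lambda x:-.13*np.sin(a-x[0])+.17*D[:,2]+x[1]-D[:,1],[-.5,0]),("fixed",lambda x:-.13*np.sin(a-x[0])+.17*D[:,2]-D[:,1],[-.5])):
    r=least_squares(f,x0); s=np.sqrt(2*r.cost/(len(a)-len(x0))); c=np.linalg.inv(r.jac.T@r.jac)*s*s
    print(nm,np.degrees(r.x[0]),"+-",np.degrees(np.sqrt(c[0,0])),r.x[1:],"rms",s)
E
python3 all.py
```

```text
free -30.11195782595724 +- 3.6504877428388953 [0.1307 0.1757 0.0016] rms 0.03283344352673322
fixed+bias -30.32001112478906 +- 3.2920695955117543 [0.0025] rms 0.032721925354536184
fixed -29.476773602840566 +- 2.6761197313072462 [] rms 0.032477025971922514
```

The fit agrees with the given 0.13 N m slug torque and 0.17 N m drag, and puts heavy-down at -30 ± 3°. I turn there.

play_rows --rows '[[[0,0,0],[-1.4,3.5,5.4],1],[[0,0,0],[-2.7,7,10.7],1],[[0,0,0],[-4.1,10.5,16.1],1],[[0,0,0],[-5.4,14,21.4],1],[[0,0,0],[-6.8,17.6,26.8],1],[[0,0,0],[-8.2,21.1,32.2],1],[[0,0,0],[-9.5,24.6,37.5],1],[[0,0,0],[-10.9,28.1,42.9],1],[[0,0,0],[-12.2,31.6,48.2],1],[[0,0,0],[-13.6,35.1,53.6],1],[[0,0,0],[-13.6,35.1,53.6],1],[[0,0,0],[-13.6,35.1,53.6],1]]'

```text
t: 28.68
tool_pos: [0.489, -0.3742, 0.1173]
ee_rot: [[0.955, -0.215, 0.205], [-0.075, -0.842, -0.534], [0.287, 0.494, -0.82]]
ft_force: [-4.0, 6.8, 7.9]
gripper_width: 0.0405
grasp_force: 80.5
```

```bash
python3 rd.py; python3 - <<'E'
from h import *
n=np.array([-.208,.5362,.818]); n/=np.linalg.norm(n); F=np.array([.4889,-.3743,.1175])-n*.019
u=np.array([0,0,1.])-n*n[2];u/=np.linalg.norm(u); w=np.cross(n,u)
for nm in ("scene","top"):
    d,im,z,P,f=cam(nm); c=im.astype(int)
    m=(c.min(-1)>120)&(c.max(-1)-c.min(-1)<60)&(abs((P-F)@n)<.012); r=np.linalg.norm(P-F,axis=-1); m&=(r>.055)&(r<.08)
    q=P[m]-F; print(nm,m.sum(),np.degrees(np.arctan2(q@w,q@u)).round(0)[:30], np.nonzero(m)[1][:3],np.nonzero(m)[0][:3])
    if nm=="scene": cv2.imwrite("pics/e.png",cv2.resize(im[210:330,310:430,::-1],(480,480)))
E
```

```text
t28.68 yang -30.19 Mn 0.1929 Mtool 0.1891 q7eff 0.3394 q5eff 0.136 q [  7.4022  54.6948  29.2007 115.1026 168.8544  10.6711 112.3527] M [-0.0937  0.5499 -0.1507] F [-3.9605  6.8271  7.8552] w 0.040479081195610236 80.47498226165771 pos [ 0.489  -0.3742  0.1173] qd7 -0.7010004009514603
scene 2 [-132. -125.] [331 333] [283 286]
top 0 [] [] []
```

View pics/e.png

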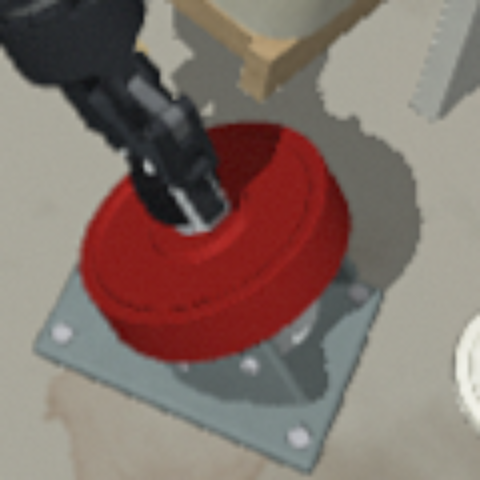

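The knob is still gripped at 80 N. The dot is mostly hidden behind the gripper, and the white speck at about crop (148,165) is where I expect it. Load is about 11 N. I hand in.

```bash
python3 -c "
from station import robot; print(robot.close_job())"
```

```text
the job is handed in; nothing more can be done
None
```

I turned the disc about 190° from where it stood, felt out its heavy side and turned that side to the lowest point, about 116° from its starting angle; my fit is good to about ±3°. I then handed the job in with the knob still gripped at 80 N. The white dot was mostly hidden behind the gripper at the end, so I couldn't confirm the final angle by camera, and no verdict came back.

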